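# Release the transport lock of an autosampler

## Robot

A 7-joint arm with a two-finger parallel gripper is mounted at the origin on the work surface. World frame = base frame: x ahead of the robot, y to its left, z up, the work surface at z = 0. Lengths are in m, angles in rad, forces in N, time in s.
With the tool pointing down it reaches from about 0.4 to 0.85 m from the base axis. Payload 10.4 kg.
Tool frame: the origin (TCP) lies at the very end of the fingers, on their centre line; the grasp point (between the pads) lies 19 mm behind it (ctrl.pinch_z is the distance from the TCP to the grasp point, in m); z points along the fingers, y is the direction in which the jaws open and shut (so a half turn about z gives the same grasp; the last joint's range is limited). The gripper opens to 85 mm and grips with 20 to 120 N. Pads are 22 mm wide; open, the fingers measure 114 mm over their backs; the gripper's body (76 mm by 85 mm) begins 54 mm behind the grasp point. The pads swing forward as they close: fully open they stand 13 mm farther back than shut.
Start: joints at [-1.301, 0.332, -0.065, 1.46, 0.022, 1.35, -0.088], TCP at [0.18, 0.598, 0.231] pointing down, gripper open.
Joint ranges: [-2.6, 2.6], [-0.5, 2.12], [-1.47, 1.34], [0.16, 2.42], [-1.27, 4.41], [0.06, 2.06], [-2.6, 2.6]. Speed limits (rad/s): [2.22, 2.22, 2.79, 2.79, 3.14, 3.14, 3.14].

## Interface

Orientations are given as a 3x3 rotation matrix whose columns are the frame's x, y, z axes.
In Python, from station import status, viewer, job, spotter, ctrl gives the robot as it stands.
- The arm moves only by the tool move_arm, never from a script. Its argument "commands" is a list of rows, each a list of 7 numbers: the closure in counts, from 0 (fully open) to 255 (shut), then the shift along the tool's x, y, z in m, then the turn, a rotation vector about the tool's x, y, z in rad. In form: [[claw, x, y, z, wx, wy, wz], ...]. A call has 1 to 5 rows; each row shifts and turns the commanded pose from where the row before left it, along the tool's axes as they then stand; what a row does not reach is not made up. A row lasts 1/10 s, in which the tool goes at most 50 mm and 8.59 degrees, less where a joint would pass 70% of its speed; a pose out of reach is approached as far as the arm can. A call with a gripper value outside its range is refused whole. The fingers move at their own pace and stop on an object; "force" is the grip in N (left out, the last holds). Time passes only in rows, so rows that do not move let the fingers close. It gives the time, the measured TCP pose, the force and the opening at its end, in the units of the state.
- status.get_obs(): the state, without advancing time (a new reading comes with each control period).
- viewer.snapshot(name): name is "scene" or "top" or "wrist"; returns a dict with "img" (420x560x3 uint8, red, green, blue), "camera_matrix" (3x3 intrinsics, pixels), "extrinsics" (4x4, takes a point from camera to world coordinates); the wrist camera has in their place "T_tool_cam" (4x4, takes a point from camera to tool coordinates, whose origin is the TCP and whose axes are the flange's). Camera axes: x right, y up, looking along -z (the intrinsics and any distortion apply to the point x, -y, -z); pixel columns grow to the right and rows downward; lengths in m; the calibration is good to about 2 mm. A picture is of the moment at which its call begins: read the wrist's pose just before it. There is no depth.
- job.sign_off(): hands the job in, once; it reports no verdict.
Trained networks look in the newest picture that a camera, given by its name, has taken for a name from the list of things; names that differ only in an ending like _2 or _b are one class to them, and where a whole thing is asked for, a point or a joint stands for the part that bears it (a point fixed in the world has none). Each returns a list of dicts, best first, with "confidence" (0 to 1); they miss things now and then, are a little off and sometimes report something else, mostly with a low value. They report only what shows in the picture. A call takes as long as a camera call.
- spotter.find_in(camera, target): "bbox" ([left, top, width, height] in pixels, round what is visible of it).
The state is a dict: "t": time; "joints": joint angles; "dq": joint speeds; "joint_torque": joint torques, N m; "eef_pos": TCP position; "tool_rot": TCP orientation; "ft_force": force on the tool from outside, world axes, zero at the start; "ft_torque": the same for the moment, N m; "opening": opening from 0.0 (shut) to 1.0 (fully open).
Only numpy, scipy, OpenCV 4.12 (cv2) and the standard library are available. Lean on these libraries where they do the work, as an engineer would, in place of code of your own. Each camera call takes 0.05 s, during which the arm holds its last target.

## Task

The autosampler has just been moved to this bench, so put its vial carriage back in service. Pull the knurled captive lock screw up against its spring until its thread meets the bush, then screw it outward (anticlockwise seen from above) all the way to its stop, so that it stays out by itself. Then push the vial carriage along its rods up against the end stop, with the screw still fully out and the other things on the bench left where they stand.

Things in the scene. Friction and masses are not known exactly. Their poses are not given: they have to be found in the camera images.
- sampler: Autosampler, a white bench instrument 260 (x) x 440 (y) x 60 mm high with a grey deck, fixed. Origin: centre of its underside on the bench; z up, -x its front, +y along its two 10 mm steel guide rods (axes at x = +-35, z = 75 mm) from the lock to the sampling head. This head (white foot, teal cowl, small folded arm) stands at y = 145 to 215 mm, up to 170 mm high; a flat grey connector block (to 98 mm high) at x = 95, y = -130
- bush_top (a point): Centre of the top of the brass bush in which the lock screw runs, 26 mm in diameter, on a hexagon 31 mm wide and 7 mm high; at sampler x = -85, y = -70, z = 145 mm. It stands on the head plate of the lock bracket (aluminium, 40 mm wide in y, top at z = 125 mm, x = -125 to -65 mm, one post at the front edge), which reaches over the carriage's tongue
- knob (a point): Centre of the steel knurled knob of the lock screw, 32 mm in diameter, 18 mm high, axis vertical, a black slot across its top; above the bush. Pushed in, its underside is 2 mm above the bush and its top 165 mm above the bench. The point rises and turns with the knob. The 8 mm lock pin below it goes through a hole in the carriage's tongue and holds the carriage
- lock_pull (a joint): How far the lock screw is out, m. 0: pushed in by its spring, pin in the tongue. The spring pulls it in with 6 N at 0 and 9.5 N fully out. About 0.012: the thread on the shank meets the bush, and it goes further out only by turning. About 0.017: fully out
- lock_turn (a joint): Turn of the lock screw, rad, anticlockwise seen from above. The shank is keyed: it turns only when pulled out about 0.012 m. Turned 0.6 rad or more in the thread, it stays out when released, at the angle where it is left. The thread lifts it 8 mm a turn (1.27 mm per rad); it takes only light torque up to the hard stop at 4.2 rad
- carriage (a joint): Travel of the vial carriage along the sampler's +y, m. 0: transport position, locked by the pin (1 mm play). Slides with a friction of about 2.5 N and stays where it is left; mass about 0.55 kg
- push_face (a point): Centre of the -y side of the white vial rack on the carriage; the carriage is pushed here to the sampler's +y. The face is upright, 92 mm wide (x), 98 to 138 mm above the bench; vial caps stand up to 150 mm. The carriage plate below (top at 98 mm) projects 4 mm further to -y. In the transport position 75 mm of deck (60 mm above the bench) and rods are free behind it
- carriage_nose (a point): Centre of the +y end of the carriage's front bearing block, the face that meets the end stop, 78 mm above the bench; the carriage is 100 mm long in y and the nose lies 96 mm ahead (+y) of the push face
- stop_face (a point): Centre of the face of the end stop that the carriage meets (its -y side). The end stop is a dark steel clamp block 26 x 14 x 36 mm, fixed on the front guide rod, with a small round screw on top; it stands at a different place along the rod each time, 70 to 120 mm of carriage travel from the transport position. Axes as the sampler's
- beaker_mid (a point): Half-way up a loose glass beaker, 68 mm in diameter, 95 mm high
- reagent_mid (a point): Half-way up a loose brown glass jar, 60 mm in diameter, 115 mm high
- buffer_mid (a point): Half-way up a loose white plastic bottle, 64 mm in diameter, 120 mm high
- tip_box_mid (a point): Half-way up a loose pipette-tip box, 85 x 122 x 71 mm

How it is judged:
By the outcome, as a careful person would: the job done as asked, in the order asked, and still so for the second after the job is handed in, with the robot touching nothing.
It also fails if it takes over 69 s, if anything falls off the work surface, if the arm or the gripper's body presses on something with over 40 N, if the wrist force passes 120 N, or if a joint passes its speed limit or range.

## Working session

There is one attempt and no reset: what is moved stays moved. The work goes in short steps, Python scripts to look and compute and a tool call to move; the robot and the scene stay as the last step left them, time stands still between calls to the robot, and variables do not carry over. Pictures are saved under pics/ and viewed, and the job is handed in when it is done.

Besides the shell and the picture viewer there is one more tool, called after "Emit:" by a JSON object that holds its "op" and its "data". move_arm: Moves the arm, as the interface text tells. Its arguments: {"type":"object","properties":{"commands":{"type":"array","items":{"type":"array","items":{"type":"number"}}},"force":{"type":"number"}},"required":["commands"]}

```bash
ls; mkdir -p pics; python3 - <<'E'
from station import status, viewer, job, spotter, ctrl
import cv2,numpy as np
o=status.get_obs(); print({k:np.round(v,3).tolist() for k,v in o.items()}, ctrl.pinch_z)
for n in ["scene","top","wrist"]:
    s=viewer.snapshot(n); cv2.imwrite(f"pics/{n}0.png",s["img"][:,:,::-1])
    np.savez(f"pics/{n}0.npz",**{k:v for k,v in s.items()})
    print(n,np.round(s["camera_matrix"],2).tolist(),{k:np.round(v,4).tolist() for k,v in s.items() if k not in("img","camera_matrix")})
E
```

```text
pics
{'t': 0.0, 'joints': [-1.301, 0.333, -0.065, 1.461, 0.022, 1.35, -0.088], 'dq': [-0.001, -0.001, 0.001, 0.001, -0.0, -0.001, 0.0], 'joint_torque': [-0.0, -62.545, 0.049, -39.159, 0.016, 0.01, 0.0], 'eef_pos': [0.18, 0.598, 0.231], 'tool_rot': [[-0.957, 0.289, -0.0], [0.289, 0.957, -0.001], [-0.0, -0.001, -1.0]], 'ft_force': [0.321, -0.573, 0.623], 'ft_torque': [-0.015, 0.025, 0.093], 'opening': 0.999} 0.0187
scene [[447.12, 0.0, 274.32], [0.0, 447.12, 211.83], [0.0, 0.0, 1.0]] {'extrinsics': [[-0.6969, -0.6039, 0.3868, 0.9614], [0.7171, -0.5774, 0.3903, 0.4572], [-0.0124, 0.5494, 0.8355, 1.0003], [0.0, 0.0, 0.0, 1.0]]}
top [[486.21, 0.0, 275.99], [0.0, 486.21, 210.76], [0.0, 0.0, 1.0]] {'extrinsics': [[0.0207, 0.9965, -0.0816, 0.459], [-0.9998, 0.0207, -0.0012, 0.0214], [0.0005, 0.0816, 0.9967, 1.5381], [0.0, 0.0, 0.0, 1.0]]}
wrist [[300.46, 0.0, 277.26], [0.0, 300.46, 209.62], [0.0, 0.0, 1.0]] {'T_tool_cam': [[0.0011, 0.9571, 0.2897, 0.073], [1.0, -0.0014, 0.0008, -0.0001], [0.0012, 0.2897, -0.9571, -0.1417], [0.0, 0.0, 0.0, 1.0]]}
```

View pics/scene0.png

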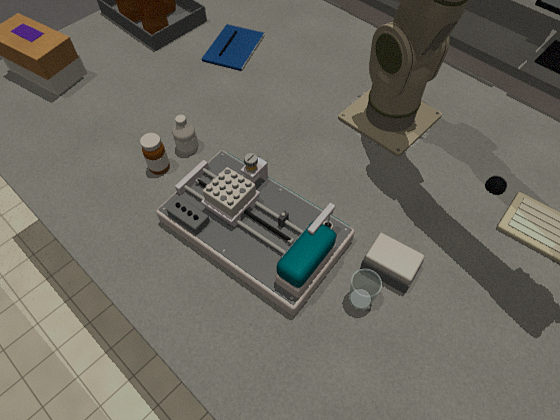

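View pics/top0.png

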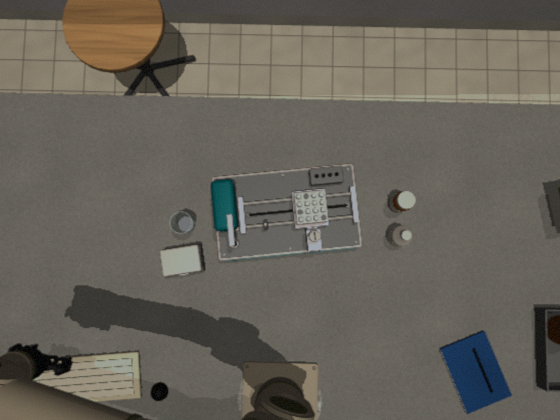

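View pics/wrist0.png

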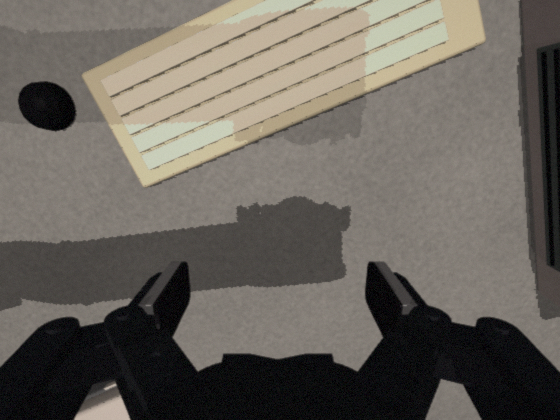

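```bash
python3 - <<'E'
import cv2
t=cv2.imread("pics/top0.png")[155:270,205:370]; cv2.imwrite("pics/topc.png",cv2.resize(t,None,fx=4.8,fy=4.8,interpolation=cv2.INTER_CUBIC))
t=cv2.imread("pics/scene0.png")[140:315,150:360]; cv2.imwrite("pics/scenec.png",cv2.resize(t,None,fx=3.4,fy=3.4,interpolation=cv2.INTER_CUBIC))
E
```

```text
(no output)
```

View pics/topc.png

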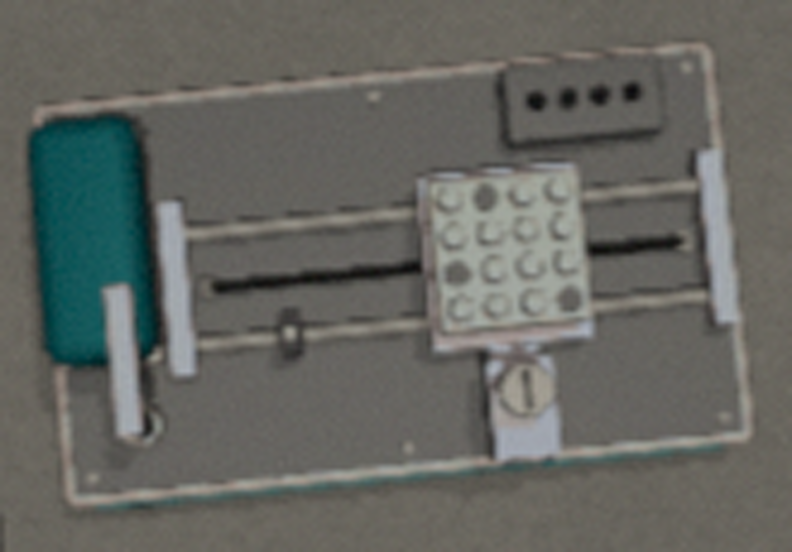

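View pics/scenec.png

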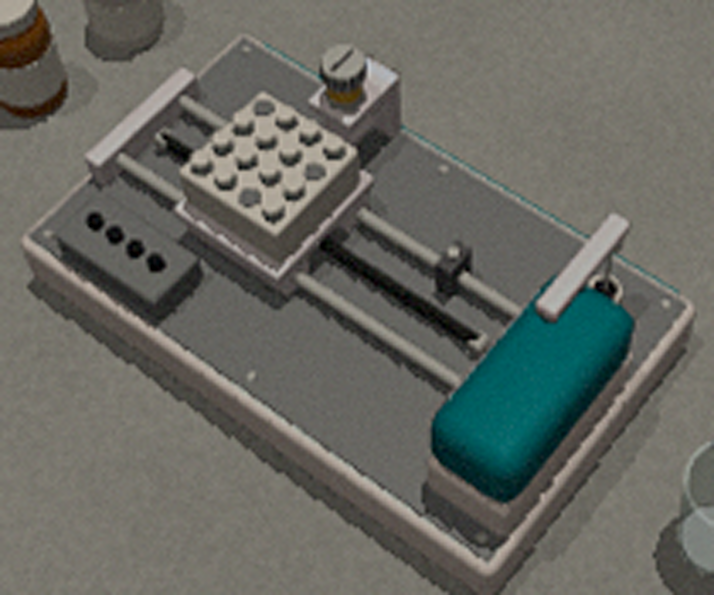

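```bash
cat > h.py <<'E'
import numpy as np, cv2
from scipy.optimize import least_squares
def cam(n,f="0"):
    d=np.load(f"pics/{n}{f}.npz"); return d["camera_matrix"],d["extrinsics"]
def proj(P,K,E):
    P=np.atleast_2d(P); c=(P-E[:3,3])@E[:3,:3]; q=np.stack([c[:,0],-c[:,1],-c[:,2]],1)@K.T
    return q[:,:2]/q[:,2:]
def ray(uv,K,E):
    d=np.linalg.inv(K)@np.array([uv[0],uv[1],1.]); d=E[:3,:3]@np.array([d[0],-d[1],-d[2]]); return E[:3,3],d
def atz(uv,z,K,E):
    o,d=ray(uv,K,E); return o+d*(z-o[2])/d[2]
def s2w(p,P):
    P=np.atleast_2d(P); c,s=np.cos(p[2]),np.sin(p[2])
    return P@np.array([[c,-s,0],[s,c,0],[0,0,1]]).T+np.array([p[0],p[1],0])
E
cat > fit.py <<'E'
from h import *
top=[((36,108),(.13,.22,.06)),((710,45),(.13,-.22,.06)),((748,438),(-.13,-.22,.06)),((72,503),(-.13,.22,.06)),((526,386),(-.085,-.07,.165))]
sc=[((25,240),(.13,-.22,.06)),((490,567),(.13,.22,.06)),((690,308),(-.13,.22,.06)),((245,38),(-.13,-.22,.06)),((344,60),(-.085,-.07,.165))]
T=[(np.array(a)/4.8+[205,155]-.0,b) for a,b in top]; S=[(np.array(a)/3.4+[150,140],b) for a,b in sc]
kt,ks=cam("top"),cam("scene")
def res(p,w=(1,1)):
    r=[]
    for L,k,ww in ((T,kt,w[0]),(S,ks,w[1])):
        r.append(ww*(proj(s2w(p,[b for a,b in L]),*k)-[a for a,b in L]).ravel())
    return np.concatenate(r)
for w in ((1,1),(1,0),(0,1)):
    f=least_squares(res,[.6,0,0.05],args=(w,)); p=f.x; print(w,p,np.round(f.fun.reshape(-1,2),1).tolist())
    print(s2w(p,[[-.085,-.07,.156]]))
E
python3 fit.py
```

```text
(1, 1) [ 0.57770348 -0.0062798   0.11621691] [[-2.3, -1.1], [-0.2, -1.4], [1.2, 1.1], [-2.6, 1.5], [-0.6, 0.8], [-4.0, -1.5], [-0.7, 2.7], [3.1, -1.9], [-1.1, -4.0], [-0.8, -0.2]]
[[ 0.50139374 -0.08566383  0.156     ]]
(1, 0) [ 0.57843864 -0.00895335  0.1150339 ] [[-1.4, -1.4], [0.8, -1.6], [2.0, 1.0], [-1.8, 1.2], [0.3, 0.6], [-0.0, -0.0], [-0.0, 0.0], [0.0, -0.0], [-0.0, -0.0], [-0.0, -0.0]]
[[ 0.50203504 -0.08824705  0.156     ]]
(0, 1) [ 0.57749408 -0.00417891  0.11708605] [[-0.0, -0.0], [-0.0, -0.0], [0.0, 0.0], [-0.0, 0.0], [-0.0, 0.0], [-3.5, -1.0], [0.1, 3.2], [3.9, -1.5], [-0.6, -3.6], [-0.2, 0.2]]
[[ 0.50125336 -0.08362922  0.156     ]]
```

Emit:
{"op": "move_arm", "data": {"commands": [[0, -0.04, -0.02, -0.015, 0, 0, 0], [0, -0.04, -0.02, -0.015, 0, 0, 0], [0, -0.04, -0.02, -0.015, 0, 0, 0], [0, -0.04, -0.02, -0.015, 0, 0, 0], [0, -0.04, -0.02, -0.015, 0, 0, 0]]}}

```text
t: 0.65
eef_pos: [0.344, 0.4434, 0.3068]
tool_rot: [[-0.957, 0.289, -0.0], [0.289, 0.957, 0.0], [0.0, -0.0, -1.0]]
ft_force: [-0.4, 0.2, 0.9]
opening: 0.999
```

Emit:
{"op": "move_arm", "data": {"commands": [[0, -0.04, -0.02, 0, 0, 0, 0.1], [0, -0.04, -0.02, 0, 0, 0, 0], [0, -0.04, -0.02, 0, 0, 0, 0], [0, -0.02, -0.04, 0, 0, 0, 0], [0, -0.02, -0.04, 0, 0, 0, 0]]}}

```text
t: 1.15
eef_pos: [0.4408, 0.2555, 0.3057]
tool_rot: [[-0.924, 0.384, -0.001], [0.384, 0.924, -0.001], [0.0, -0.001, -1.0]]
ft_force: [0.8, 0.7, 0.6]
opening: 1.004
```

```bash
python3 -c "
from station import status
import numpy as np
o=status.get_obs(); print({k:np.round(o[k],3).tolist() for k in ['t','joints','eef_pos','tool_rot','ft_force']})"
```

```text
{'t': 1.15, 'joints': [-0.825, 0.038, 0.217, 1.652, -0.008, 1.453, 0.57], 'eef_pos': [0.441, 0.255, 0.306], 'tool_rot': [[-0.924, 0.384, -0.001], [0.384, 0.924, -0.001], [0.0, -0.001, -1.0]], 'ft_force': [0.799, 0.749, 0.625]}
```

Emit:
{"op": "move_arm", "data": {"commands": [[0, -0.0234, -0.0366, 0, 0, 0, 0], [0, -0.0234, -0.0366, 0, 0, 0, 0], [0, -0.0234, -0.0366, 0, 0, 0, 0], [0, -0.0234, -0.0366, 0, 0, 0, 0], [0, -0.0234, -0.0366, 0, 0, 0, 0]]}}

```text
t: 1.65
eef_pos: [0.4783, 0.0418, 0.3063]
tool_rot: [[-0.924, 0.383, 0.0], [0.383, 0.924, 0.0], [0.0, 0.0, -1.0]]
ft_force: [1.1, 0.6, -0.2]
opening: 0.998
```

Emit:
{"op": "move_arm", "data": {"commands": [[0, -0.0234, -0.0366, 0, 0, 0, 0], [0, -0.0234, -0.0366, 0, 0, 0, 0], [0, -0.0234, -0.0366, 0, 0, 0, 0], [0, 0, 0, 0, 0, 0, 0.149], [0, 0, 0, 0, 0, 0, 0.149]]}}

```text
t: 2.15
eef_pos: [0.5011, -0.0863, 0.3061]
tool_rot: [[-0.765, 0.644, -0.0], [0.644, 0.765, -0.0], [0.0, -0.0, -1.0]]
ft_force: [0.5, -0.0, -0.3]
opening: 1.0
```

Emit:
{"op": "move_arm", "data": {"commands": [[0, 0, 0, 0, 0, 0, 0.149], [0, 0, 0, 0, 0, 0, 0.149], [0, 0, 0, 0, 0, 0, 0.149], [0, 0, 0, 0, 0, 0, 0.149], [0, 0, 0, 0, 0, 0, 0.149]]}}

```text
t: 2.65
eef_pos: [0.5012, -0.0847, 0.3061]
tool_rot: [[-0.128, 0.992, -0.0], [0.992, 0.128, 0.0], [0.0, -0.0, -1.0]]
ft_force: [0.1, 0.8, 0.2]
opening: 1.0
```

Emit:
{"op": "move_arm", "data": {"commands": [[0, 0, 0, 0, 0, 0, 0.149], [0, 0, 0, 0, 0, 0, 0.149], [0, 0, 0, 0, 0, 0, 0.149], [0, 0, 0, 0, 0, 0, 0.149], [0, 0, 0, 0, 0, 0, 0.149]]}}

```text
t: 3.15
eef_pos: [0.5012, -0.0847, 0.3061]
tool_rot: [[0.578, 0.816, -0.0], [0.816, -0.578, 0.0], [-0.0, -0.0, -1.0]]
ft_force: [0.4, 0.5, 0.1]
opening: 0.996
```

Emit:
{"op": "move_arm", "data": {"commands": [[0, 0, 0, 0, 0, 0, 0.149], [0, 0, 0, 0, 0, 0, 0.149], [0, 0, 0, 0, 0, 0, 0.149], [0, 0, 0, 0, 0, 0, 0.149], [0, 0, 0, 0, 0, 0, 0.149]]}}

```text
t: 3.65
eef_pos: [0.5012, -0.0847, 0.3061]
tool_rot: [[0.978, 0.208, -0.0], [0.208, -0.978, 0.0], [-0.0, -0.0, -1.0]]
ft_force: [0.6, -0.5, -0.2]
opening: 0.999
```

Emit:
{"op": "move_arm", "data": {"commands": [[0, 0, 0, 0, 0, 0, 0.149], [0, 0, 0, 0, 0, 0, 0.149], [0, 0, 0, 0, 0, 0, 0.149], [0, 0, 0, 0, 0, 0, 0.1], [0, 0, 0, 0, 0, 0, 0]]}}

```text
t: 4.15
eef_pos: [0.5012, -0.0846, 0.3061]
tool_rot: [[0.945, -0.327, -0.0], [-0.327, -0.945, 0.0], [-0.0, -0.0, -1.0]]
ft_force: [-0.2, -0.3, 0.3]
opening: 1.001
```

```bash
cat > look.py <<'E'
import sys,cv2,numpy as np
from station import status, viewer
o=status.get_obs(); print({k:np.round(o[k],3).tolist() for k in ['t','joints','eef_pos','tool_rot','ft_force','ft_torque','opening']})
f=sys.argv[1]
for n in sys.argv[2:]:
    s=viewer.snapshot(n); cv2.imwrite(f"pics/{n}{f}.png",s["img"][:,:,::-1])
    d={k:v for k,v in s.items()}
    if n=="wrist":
        T=np.eye(4); T[:3,:3]=o["tool_rot"]; T[:3,3]=o["eef_pos"]; d["extrinsics"]=T@np.array(s["T_tool_cam"])
    np.savez(f"pics/{n}{f}.npz",**d)
E
python3 look.py 1 wrist
```

```text
{'t': 4.15, 'joints': [-0.523, 0.021, 0.618, 1.671, -0.013, 1.453, -1.807], 'eef_pos': [0.501, -0.085, 0.306], 'tool_rot': [[0.945, -0.327, -0.0], [-0.327, -0.945, 0.0], [-0.0, -0.0, -1.0]], 'ft_force': [-0.227, -0.265, 0.319], 'ft_torque': [0.025, -0.04, -0.012], 'opening': 1.001}
```

View pics/wrist1.png

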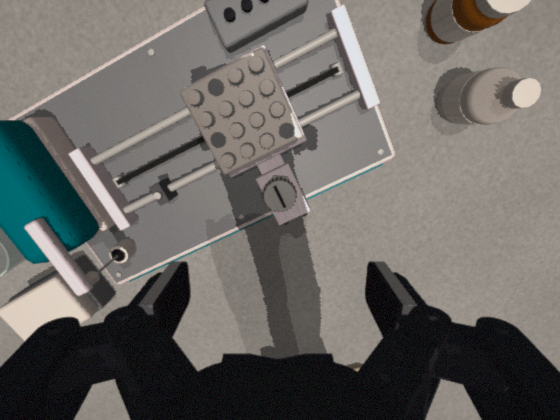

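```bash
python3 - <<'E'
import cv2
t=cv2.imread("pics/wrist1.png")[130:290,100:300]; cv2.imwrite("pics/w1c.png",cv2.resize(t,None,fx=3.7,fy=3.7,interpolation=cv2.INTER_CUBIC))
from h import *
k=cam("wrist","1")
print(atz((279.5,193),.165,*k), atz((394,154),.06,*k),atz((121,281),.06,*k))
from station import spotter
for n in ["knob","push_face","stop_face","carriage_nose","bush_top"]: print(n,[ (d["bbox"],round(d["confidence"],2)) for d in spotter.find_in("wrist",n)][:2])
E
```

```text
[ 0.50579808 -0.08897221  0.165     ] [ 0.48209195 -0.23640245  0.06      ] [0.43199579 0.17867833 0.06      ]
knob [([264.8, 177.5, 34.6, 32.4], 0.67)]
push_face [([183.8, 48.2, 125.4, 129.0], 0.89)]
stop_face [([148.3, 180.3, 27.8, 28.0], 0.63)]
carriage_nose [([180.0, 42.1, 129.3, 137.3], 0.57)]
bush_top [([0.0, 0.0, 400.0, 293.2], 0.64)]
```

View pics/w1c.png

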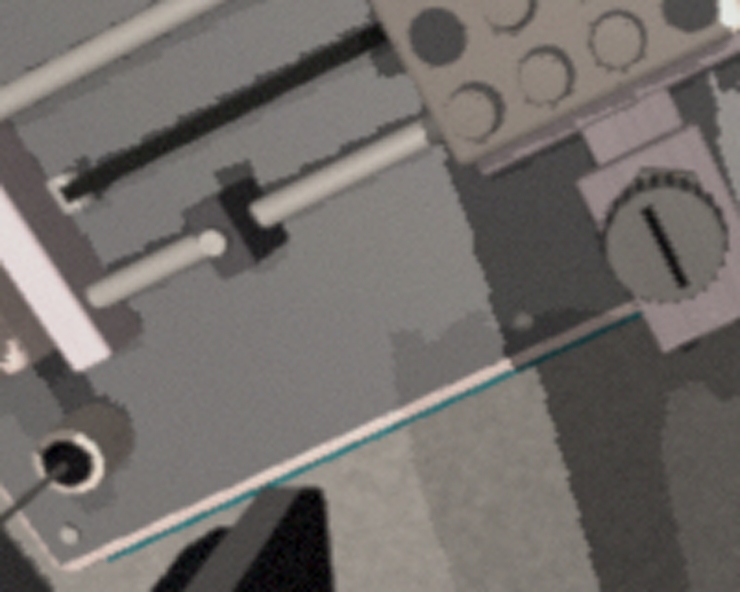

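```bash
python3 - <<'E'
from h import *
kw,kt,ks=cam("wrist","1"),cam("top"),cam("scene")
print(atz((279.7,194.5),.165,*kw),atz(np.array([526,387])/4.8+[205,155],.165,*kt),atz(np.array([344,58])/3.4+[150,140],.165,*ks))
p=[.578,-.008,.1155]
print(np.round(s2w(p,[[-.085,-.07,.165]]),4), atz((394,154),.06,*kw),atz((118,283),.06,*kw))
a=atz((394,154),.06,*kw);b=atz((118,283),.06,*kw);print(np.arctan2(-(b-a)[0],(b-a)[1]),np.linalg.norm(b-a))
# stop: screw top crop (210,243), 
print(atz(np.array([210,243])/3.7+[100,130],.09,*kw))
E
```

```text
[ 0.50432151 -0.08867222  0.165     ] [ 0.50320331 -0.08724631  0.165     ] [ 0.49915707 -0.08499851  0.165     ]
[[ 0.5016 -0.0873  0.165 ]] [ 0.48209195 -0.23640245  0.06      ] [0.43048047 0.18433899 0.06      ]
0.12205814370530277 0.42389515622456403
[0.53416194 0.05981174 0.09      ]
```

Emit:
{"op": "move_arm", "data": {"commands": [[0, 0.0015, 0.001, 0.045, 0, 0, 0], [0, 0.0015, 0.001, 0.045, 0, 0, 0], [0, 0, 0, 0, 0, 0, 0]]}}

```text
t: 4.75
eef_pos: [0.5005, -0.0873, 0.2116]
tool_rot: [[0.946, -0.324, -0.008], [-0.325, -0.946, -0.001], [-0.008, 0.003, -1.0]]
ft_force: [-1.5, 0.2, 0.6]
opening: 1.0
```

```bash
python3 look.py 2 wrist; python3 - <<'E'
from station import spotter
print(spotter.find_in("wrist","knob"))
E
```

```text
{'t': 4.75, 'joints': [-0.505, 0.087, 0.626, 1.815, -0.052, 1.265, -1.766], 'eef_pos': [0.5, -0.087, 0.212], 'tool_rot': [[0.946, -0.324, -0.008], [-0.325, -0.946, -0.001], [-0.008, 0.003, -1.0]], 'ft_force': [-1.507, 0.198, 0.594], 'ft_torque': [0.012, 0.064, -0.029], 'opening': 1.0}
[{'bbox': [253.2, 201.5, 48.1, 49.9], 'confidence': 0.91}, {'bbox': [132.2, 11.4, 181.5, 185.7], 'confidence': 0.49}]
```

View pics/wrist2.png

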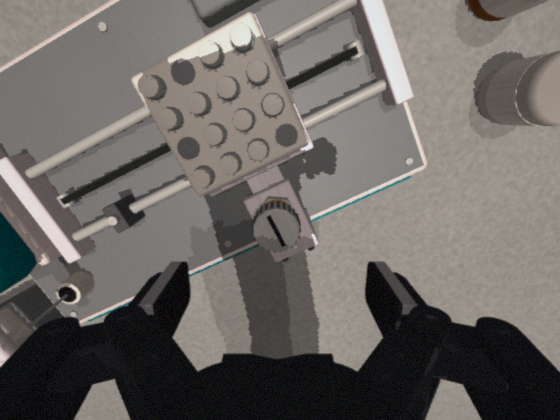

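```bash
python3 - <<'E'
import cv2
from station import status
o=status.get_obs(); print(o["t"],np.round(o["eef_pos"],4) if 0 else o["eef_pos"],o["tool_rot"],o["dq"])
t=cv2.imread("pics/wrist2.png")[180:260,230:330]; cv2.imwrite("pics/w2c.png",cv2.resize(t,None,fx=6,fy=6,interpolation=cv2.INTER_CUBIC))
E
```

```text
4.85 [ 0.50352068 -0.08765614  0.21718526] [[ 9.45727067e-01 -3.24961237e-01 -7.14030370e-04]
 [-3.24961506e-01 -9.45727197e-01 -2.97528493e-04]
 [-5.78592713e-04  5.13413133e-04 -9.99999701e-01]] [-0.00162358 -0.02383976  0.00379182 -0.04726379  0.00120815  0.00240739
 -0.00488361]
```

View pics/w2c.png

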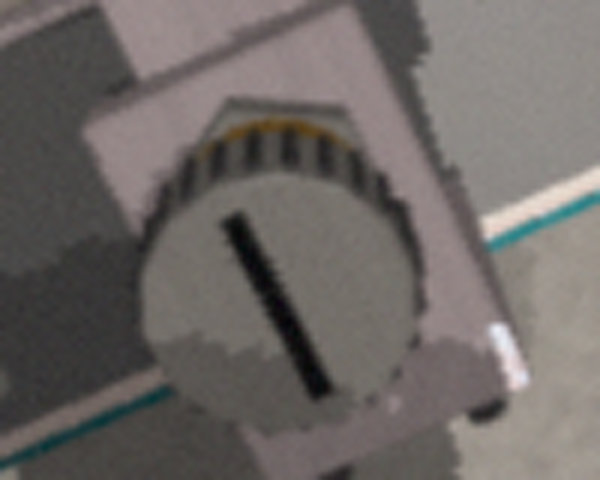

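```bash
python3 look.py 3 wrist; python3 - <<'E'
import cv2
from h import *
k=cam("wrist","3")
im=cv2.imread("pics/wrist3.png")
t=im[180:270,230:330]; cv2.imwrite("pics/w3c.png",cv2.resize(t,None,fx=6,fy=6,interpolation=cv2.INTER_CUBIC))
print(atz((276.3,230.5),.165,*k)); print(atz((276.3,230.5),.165,*cam("wrist","2")))
E
```

```text
{'t': 4.85, 'joints': [-0.505, 0.083, 0.627, 1.807, -0.051, 1.269, -1.767], 'eef_pos': [0.504, -0.088, 0.217], 'tool_rot': [[0.946, -0.325, -0.001], [-0.325, -0.946, -0.0], [-0.001, 0.001, -1.0]], 'ft_force': [0.817, -0.512, 0.984], 'ft_torque': [-0.033, -0.063, -0.018], 'opening': 1.0}
[ 0.50443644 -0.08765569  0.165     ]
[ 0.50306314 -0.08803061  0.165     ]
```

View pics/w3c.png

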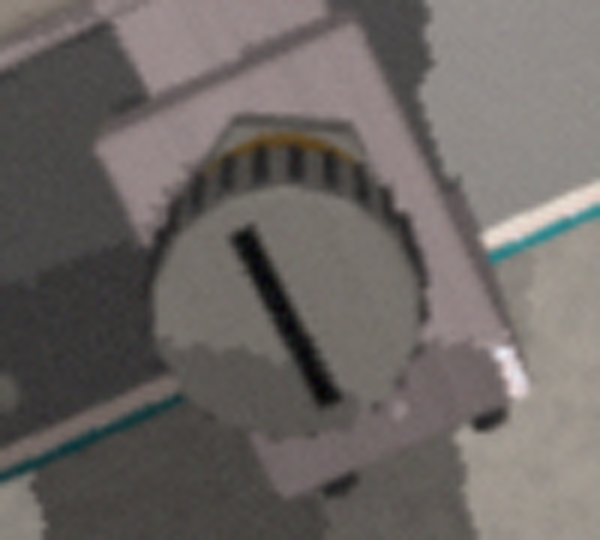

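```bash
python3 - <<'E'
from h import *
k=cam("wrist","3"); P=atz((278,232),.165,*k); print(P)
from station import status
o=status.get_obs(); print(o["eef_pos"], np.array(o["tool_rot"]).T@(P-o["eef_pos"]))
E
```

```text
[ 0.50301081 -0.08840627  0.165     ]
[ 0.50435625 -0.08770491  0.21831248] [-0.00113643  0.00113029  0.05330998]
```

Emit:
{"op": "move_arm", "data": {"commands": [[0, -0.001, 0.001, 0.03, 0, 0, 0], [0, 0, 0, 0.03, 0, 0, 0], [0, 0, 0, 0.017, 0, 0, 0], [0, 0, 0, 0, 0, 0, 0], [0, 0, 0, 0, 0, 0, 0]], "force": 60}}

```text
t: 5.4
eef_pos: [0.5036, -0.0882, 0.1414]
tool_rot: [[0.946, -0.325, 0.003], [-0.325, -0.946, 0.0], [0.002, -0.001, -1.0]]
ft_force: [0.4, 0.6, -0.2]
opening: 1.001
```

Emit:
{"op": "move_arm", "data": {"commands": [[255, 0, 0, 0, 0, 0, 0], [255, 0, 0, 0, 0, 0, 0], [255, 0, 0, 0, 0, 0, 0], [255, 0, 0, 0, 0, 0, 0], [255, 0, 0, 0, 0, 0, 0]], "force": 60}}

```text
t: 5.9
eef_pos: [0.5029, -0.0877, 0.1401]
tool_rot: [[0.946, -0.325, 0.001], [-0.325, -0.946, 0.001], [0.001, -0.001, -1.0]]
ft_force: [-0.4, 2.4, 4.9]
opening: 0.348
```

```bash
python3 look.py 4 wrist scene
```

```text
{'t': 5.9, 'joints': [-0.485, 0.164, 0.625, 1.905, -0.108, 1.104, -1.719], 'eef_pos': [0.503, -0.088, 0.14], 'tool_rot': [[0.946, -0.325, 0.001], [-0.325, -0.946, 0.001], [0.001, -0.001, -1.0]], 'ft_force': [-0.377, 2.411, 4.933], 'ft_torque': [0.344, 0.203, -0.03], 'opening': 0.348}
```

View pics/wrist4.png

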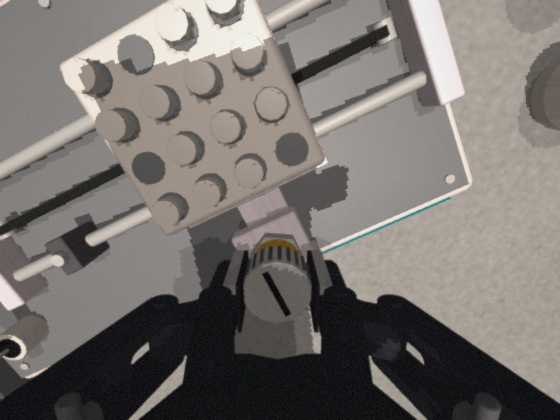

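Emit:
{"op": "move_arm", "data": {"commands": [[255, 0, 0, -0.002, 0, 0, 0], [255, 0, 0, -0.002, 0, 0, 0], [255, 0, 0, -0.002, 0, 0, 0], [255, 0, 0, -0.002, 0, 0, 0], [255, 0, 0, -0.002, 0, 0, 0]]}}

```text
t: 6.5
eef_pos: [0.5022, -0.0877, 0.149]
tool_rot: [[0.946, -0.325, -0.0], [-0.325, -0.946, 0.0], [-0.0, -0.0, -1.0]]
ft_force: [5.2, 1.7, -9.3]
opening: 0.354
```

Emit:
{"op": "move_arm", "data": {"commands": [[255, 0, 0, -0.001, 0, 0, 0], [255, 0, 0, -0.001, 0, 0, 0], [255, 0, 0, 0, 0, 0, 0]]}}

```text
t: 6.8
eef_pos: [0.5022, -0.0877, 0.1511]
tool_rot: [[0.946, -0.325, -0.0], [-0.325, -0.946, 0.0], [-0.0, -0.0, -1.0]]
ft_force: [3.7, 2.4, -8.3]
opening: 0.352
```

Emit:
{"op": "move_arm", "data": {"commands": [[255, 0, 0, -0.0005, 0, 0, 0], [255, 0, 0, -0.0005, 0, 0, 0], [255, 0, 0, -0.0005, 0, 0, 0], [255, 0, 0, 0, 0, 0, 0]]}}

```text
t: 7.2
eef_pos: [0.5022, -0.0877, 0.1525]
tool_rot: [[0.946, -0.325, -0.0], [-0.325, -0.946, 0.0], [-0.0, -0.0, -1.0]]
ft_force: [4.6, 3.1, -9.4]
opening: 0.351
```

Emit:
{"op": "move_arm", "data": {"commands": [[255, 0, 0, -0.0005, 0, 0, 0], [255, 0, 0, -0.0005, 0, 0, 0], [255, 0, 0, 0, 0, 0, 0]]}}

```text
t: 7.5
eef_pos: [0.5021, -0.0877, 0.1531]
tool_rot: [[0.946, -0.325, -0.0], [-0.325, -0.946, 0.0], [-0.0, -0.0, -1.0]]
ft_force: [6.4, 3.1, -12.3]
opening: 0.35
```

Emit:
{"op": "move_arm", "data": {"commands": [[255, 0, 0, -0.0001, 0, 0, -0.1], [255, 0, 0, -0.0001, 0, 0, -0.1], [255, 0, 0, -0.0002, 0, 0, -0.14], [255, 0, 0, -0.0002, 0, 0, -0.14], [255, 0, 0, -0.0002, 0, 0, -0.14]]}}

```text
t: 8.0
eef_pos: [0.5021, -0.0874, 0.1538]
tool_rot: [[0.957, 0.291, -0.001], [0.291, -0.957, 0.0], [-0.001, -0.001, -1.0]]
ft_force: [5.7, 3.9, -13.4]
opening: 0.359
```

```bash
python3 look.py 5 wrist
```

```text
{'t': 8.0, 'joints': [-0.44, 0.143, 0.571, 1.888, -0.085, 1.135, -1.114], 'eef_pos': [0.502, -0.087, 0.154], 'tool_rot': [[0.957, 0.291, -0.001], [0.291, -0.957, 0.0], [-0.001, -0.001, -1.0]], 'ft_force': [5.696, 3.895, -13.424], 'ft_torque': [0.768, -1.277, -0.016], 'opening': 0.359}
```

View pics/wrist5.png

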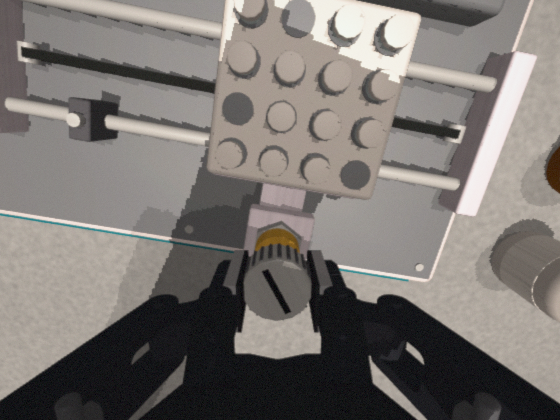

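Emit:
{"op": "move_arm", "data": {"commands": [[255, 0, 0, -0.0002, 0, 0, -0.145], [255, 0, 0, -0.0002, 0, 0, -0.145], [255, 0, 0, -0.0002, 0, 0, -0.145], [255, 0, 0, -0.0002, 0, 0, -0.145], [255, 0, 0, -0.0001, 0, 0, -0.145]]}}

```text
t: 8.55
eef_pos: [0.502, -0.0871, 0.1547]
tool_rot: [[0.523, 0.852, -0.001], [0.852, -0.523, 0.001], [0.0, -0.001, -1.0]]
ft_force: [5.5, 6.0, -12.0]
opening: 0.351
```

Emit:
{"op": "move_arm", "data": {"commands": [[255, 0, 0, -0.0002, 0, 0, -0.145], [255, 0, 0, -0.0002, 0, 0, -0.145], [255, 0, 0, -0.0002, 0, 0, -0.145], [255, 0, 0, -0.0002, 0, 0, -0.145], [255, 0, 0, -0.0001, 0, 0, -0.145]]}}

```text
t: 9.05
eef_pos: [0.5017, -0.087, 0.1555]
tool_rot: [[-0.174, 0.985, -0.002], [0.985, 0.174, 0.001], [0.001, -0.001, -1.0]]
ft_force: [2.8, 5.7, -10.6]
opening: 0.351
```

Emit:
{"op": "move_arm", "data": {"commands": [[255, 0, 0, -0.0002, 0, 0, -0.145], [255, 0, 0, -0.0002, 0, 0, -0.145], [255, 0, 0, -0.0002, 0, 0, -0.145], [255, 0, 0, -0.0002, 0, 0, -0.145], [255, 0, 0, -0.0001, 0, 0, -0.145]]}}

```text
t: 9.55
eef_pos: [0.5013, -0.087, 0.1563]
tool_rot: [[-0.783, 0.622, -0.003], [0.622, 0.783, 0.001], [0.003, -0.001, -1.0]]
ft_force: [0.8, 4.5, -10.3]
opening: 0.351
```

```bash
python3 look.py 6 wrist
```

```text
{'t': 9.55, 'joints': [-0.285, 0.134, 0.399, 1.879, -0.058, 1.143, 1.035], 'eef_pos': [0.501, -0.087, 0.156], 'tool_rot': [[-0.783, 0.622, -0.003], [0.622, 0.783, 0.001], [0.003, -0.001, -1.0]], 'ft_force': [0.821, 4.475, -10.277], 'ft_torque': [1.215, -0.433, -0.011], 'opening': 0.351}
```

View pics/wrist6.png

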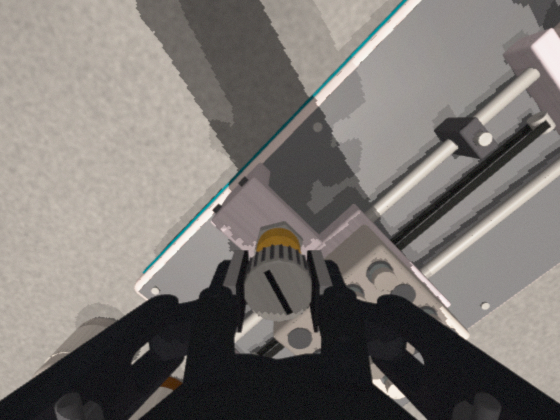

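Emit:
{"op": "move_arm", "data": {"commands": [[255, 0, 0, -0.0002, 0, 0, -0.145], [255, 0, 0, -0.0002, 0, 0, -0.145], [255, 0, 0, -0.0002, 0, 0, -0.145], [255, 0, 0, -0.0002, 0, 0, -0.145], [255, 0, 0, -0.0002, 0, 0, -0.145]]}}

```text
t: 10.1
eef_pos: [0.501, -0.0875, 0.1571]
tool_rot: [[-0.999, -0.054, -0.003], [-0.054, 0.999, 0.001], [0.003, 0.001, -1.0]]
ft_force: [0.7, 4.2, -9.8]
opening: 0.352
```

Emit:
{"op": "move_arm", "data": {"commands": [[255, 0, 0, -0.0002, 0, 0, -0.145], [255, 0, 0, -0.0002, 0, 0, -0.145], [255, 0, 0, -0.0002, 0, 0, -0.145], [255, 0, 0, -0.0002, 0, 0, -0.1], [255, 0, 0, 0, 0, 0, 0]]}}

```text
t: 10.6
eef_pos: [0.5012, -0.0879, 0.158]
tool_rot: [[-0.834, -0.551, -0.003], [-0.551, 0.834, 0.0], [0.002, 0.002, -1.0]]
ft_force: [0.9, 3.2, -11.1]
opening: 0.356
```

```bash
python3 look.py 7 wrist
```

```text
{'t': 10.6, 'joints': [-0.203, 0.131, 0.31, 1.873, -0.044, 1.147, 2.278], 'eef_pos': [0.501, -0.088, 0.158], 'tool_rot': [[-0.834, -0.551, -0.003], [-0.551, 0.834, 0.0], [0.002, 0.002, -1.0]], 'ft_force': [0.9, 3.174, -11.084], 'ft_torque': [0.715, -0.17, 0.047], 'opening': 0.356}
```

View pics/wrist7.png

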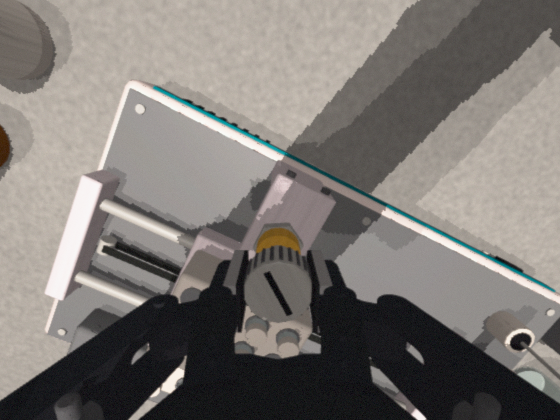

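Emit:
{"op": "move_arm", "data": {"commands": [[255, 0, 0, -0.0001, 0, 0, -0.06], [255, 0, 0, -0.0001, 0, 0, -0.06], [255, 0, 0, 0, 0, 0, -0.03], [255, 0, 0, 0, 0, 0, 0]]}}

```text
t: 11.05
eef_pos: [0.5014, -0.0881, 0.1585]
tool_rot: [[-0.745, -0.667, -0.002], [-0.667, 0.745, 0.0], [0.001, 0.002, -1.0]]
ft_force: [-0.8, 4.3, -14.4]
opening: 0.352
```

```bash
cat > st.py <<'E'
from station import status
import numpy as np
o=status.get_obs(); print({k:np.round(o[k],4).tolist() for k in ['t','joints','eef_pos','tool_rot','ft_force','ft_torque','opening','joint_torque']})
E
python3 st.py
```

```text
{'t': 11.05, 'joints': [-0.1937, 0.1308, 0.3006, 1.8716, -0.0424, 1.1475, 2.423], 'eef_pos': [0.5014, -0.0881, 0.1585], 'tool_rot': [[-0.745, -0.667, -0.0021], [-0.667, 0.745, 0.0003], [0.0014, 0.0016, -1.0]], 'ft_force': [-0.8061, 4.3431, -14.38], 'ft_torque': [0.7575, 0.1206, -0.0475], 'opening': 0.3521, 'joint_torque': [1.4922, -50.141, 3.5663, -43.3935, 1.0586, -0.3274, 0.6695]}
```

Emit:
{"op": "move_arm", "data": {"commands": [[255, 0, 0, 0, 0, 0, -0.04], [255, 0, 0, 0, 0, 0, -0.04], [255, 0, 0, 0, 0, 0, 0]]}}

```text
t: 11.35
eef_pos: [0.5016, -0.0885, 0.1589]
tool_rot: [[-0.689, -0.725, -0.002], [-0.725, 0.689, -0.0], [0.001, 0.001, -1.0]]
ft_force: [-2.8, 1.2, -13.1]
opening: 0.351
```

```bash
python3 st.py; python3 look.py 8 wrist
```

```text
{'t': 11.35, 'joints': [-0.1881, 0.1305, 0.295, 1.8709, -0.0409, 1.1476, 2.5027], 'eef_pos': [0.5016, -0.0885, 0.1589], 'tool_rot': [[-0.6891, -0.7247, -0.0016], [-0.7247, 0.6891, -0.0004], [0.0014, 0.0009, -1.0]], 'ft_force': [-2.8259, 1.2231, -13.0807], 'ft_torque': [0.0879, 0.3126, 0.0402], 'opening': 0.3508, 'joint_torque': [0.7003, -49.3917, 2.6816, -43.307, 0.2072, -0.5836, 0.6944]}
{'t': 11.35, 'joints': [-0.188, 0.13, 0.295, 1.871, -0.041, 1.148, 2.503], 'eef_pos': [0.502, -0.088, 0.159], 'tool_rot': [[-0.689, -0.725, -0.002], [-0.725, 0.689, -0.0], [0.001, 0.001, -1.0]], 'ft_force': [-2.826, 1.223, -13.081], 'ft_torque': [0.088, 0.313, 0.04], 'opening': 0.351}
```

View pics/wrist8.png

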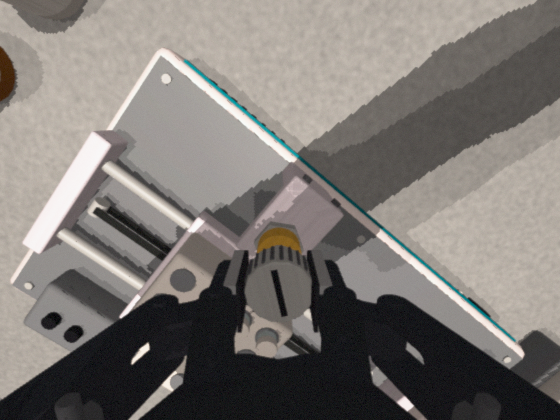

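```bash
python3 - <<'E'
from h import *
from scipy import ndimage
for f,zt in (("4",.165),("5",.178),("6",.1805),("7",.182),("8",.182)):
    im=cv2.imread(f"pics/wrist{f}.png").astype(int); g=im.sum(2)
    sub=g[262:322,256:302]; m=(sub<60*1.0)
    lab,n=ndimage.label(m); 
    best=max(range(1,n+1),key=lambda i:(lab==i).sum() if 0<ndimage.center_of_mass(m,lab,i)[0]<55 and 12<ndimage.center_of_mass(m,lab,i)[1]<34 else 0)
    ys,xs=np.where(lab==best); k=cam("wrist",f)
    uv=np.stack([xs+256,ys+262],1); W=np.array([atz(q,zt,*k)[:2] for q in uv]); c=W.mean(0)
    u,s,v=np.linalg.svd(W-c); ang=np.degrees(np.arctan2(v[0,1],v[0,0]))
    d=np.load(f"pics/wrist{f}.npz"); print(f,len(xs),c.round(4),"slot az mod180",round(ang%180,1),"L",np.ptp((W-c)@v[0]).round(4))
E
```

```text
4 193 [ 0.5033 -0.0876] slot az mod180 6.5 L 0.0227
5 187 [ 0.5025 -0.0877] slot az mod180 42.7 L 0.0228
6 123 [ 0.4997 -0.0867] slot az mod180 167.8 L 0.0177
7 114 [ 0.5007 -0.0906] slot az mod180 59.6 L 0.0159
8 161 [ 0.5027 -0.0874] slot az mod180 58.3 L 0.0226
```

Emit:
{"op": "move_arm", "data": {"commands": [[0, 0, 0, 0, 0, 0, 0], [0, 0, 0, 0, 0, 0, 0], [0, 0, 0, 0, 0, 0, 0.145], [0, 0, 0, 0, 0, 0, 0.145], [0, 0, 0, 0, 0, 0, 0.145]]}}

```text
t: 11.9
eef_pos: [0.5035, -0.0886, 0.1608]
tool_rot: [[-0.932, -0.362, 0.003], [-0.362, 0.932, -0.0], [-0.003, -0.001, -1.0]]
ft_force: [0.6, -0.2, 0.3]
opening: 1.001
```

Emit:
{"op": "move_arm", "data": {"commands": [[0, 0, 0, 0, 0, 0, 0.145], [0, 0, 0, 0, 0, 0, 0.145], [0, 0, 0, 0, 0, 0, 0.145], [0, 0, 0, 0, 0, 0, 0.145], [0, 0, 0, 0, 0, 0, 0]]}}

```text
t: 12.4
eef_pos: [0.5034, -0.0885, 0.1605]
tool_rot: [[-0.979, 0.205, 0.003], [0.205, 0.979, -0.0], [-0.003, 0.0, -1.0]]
ft_force: [0.7, 0.0, -0.8]
opening: 1.002
```

```bash
python3 look.py 9 wrist scene
```

```text
{'t': 12.4, 'joints': [-0.253, 0.13, 0.365, 1.871, -0.051, 1.146, 1.495], 'eef_pos': [0.503, -0.088, 0.161], 'tool_rot': [[-0.979, 0.205, 0.003], [0.205, 0.979, -0.0], [-0.003, 0.0, -1.0]], 'ft_force': [0.729, 0.046, -0.761], 'ft_torque': [0.038, 0.042, -0.056], 'opening': 1.002}
```

View pics/wrist9.png

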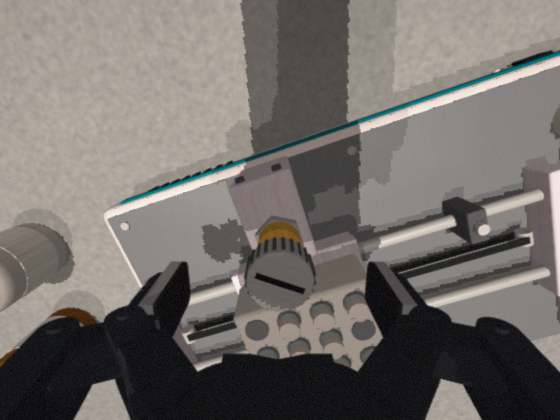

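```bash
cat > slot.py <<'E'
from h import *
import sys
from scipy import ndimage
def slot(f,zt,box=(262,322,246,312)):
    im=cv2.imread(f"pics/wrist{f}.png").astype(int); g=im.sum(2)
    a,b,c0,d0=box; m=g[a:b,c0:d0]<75
    lab,n=ndimage.label(m); best=[];
    for i in range(1,n+1):
        ys,xs=np.where(lab==i)
        if 60<len(xs)<350: best.append((abs(xs.mean()+c0-280)+abs(ys.mean()+a-288),i))
    i=min(best)[1]; ys,xs=np.where(lab==i); k=cam("wrist",f)
    W=np.array([atz((x+c0,y+a),zt,*k)[:2] for x,y in zip(xs,ys)]); c=W.mean(0)
    u,s,v=np.linalg.svd(W-c); print(f,len(xs),c.round(4),round(np.degrees(np.arctan2(v[0,1],v[0,0]))%180,1),np.ptp((W-c)@v[0]).round(4))
for f in sys.argv[1:]: slot(f,.182)
E
python3 slot.py 4 5 6 7 8 9
```

```text
4 226 [ 0.5134 -0.0912] 7.0 0.0195
5 226 [ 0.5052 -0.0867] 42.8 0.0223
6 210 [ 0.5015 -0.0867] 167.3 0.0227
7 214 [ 0.5025 -0.0876] 59.1 0.0229
8 202 [ 0.5026 -0.0875] 58.2 0.0231
9 212 [ 0.5015 -0.0873] 58.0 0.0224
```

Emit:
{"op": "move_arm", "data": {"commands": [[255, 0, 0, 0, 0, 0, 0], [255, 0, 0, 0, 0, 0, 0], [255, 0, 0, 0, 0, 0, 0], [255, 0, 0, 0, 0, 0, 0], [255, 0, 0, 0, 0, 0, 0]], "force": 100}}

```text
t: 13.0
eef_pos: [0.5026, -0.0877, 0.1596]
tool_rot: [[-0.98, 0.2, 0.001], [0.2, 0.98, 0.0], [-0.001, 0.001, -1.0]]
ft_force: [-0.6, 3.1, 4.4]
opening: 0.34
```

```bash
python3 st.py; python3 look.py 10 wrist; python3 slot.py 10
```

```text
{'t': 13.0, 'joints': [-0.2527, 0.1304, 0.3641, 1.8727, -0.0514, 1.1469, 1.4987], 'eef_pos': [0.5026, -0.0877, 0.1596], 'tool_rot': [[-0.9797, 0.2004, 0.0006], [0.2004, 0.9797, 0.0005], [-0.0005, 0.0006, -1.0]], 'ft_force': [-0.5785, 3.083, 4.3909], 'ft_torque': [0.3412, 0.2359, -0.0562], 'opening': 0.3405, 'joint_torque': [1.4349, -41.0129, 3.4291, -35.3702, 0.6395, -0.2257, -0.0018]}
{'t': 13.0, 'joints': [-0.253, 0.13, 0.364, 1.873, -0.051, 1.147, 1.499], 'eef_pos': [0.503, -0.088, 0.16], 'tool_rot': [[-0.98, 0.2, 0.001], [0.2, 0.98, 0.0], [-0.001, 0.001, -1.0]], 'ft_force': [-0.579, 3.083, 4.391], 'ft_torque': [0.341, 0.236, -0.056], 'opening': 0.34}
10 210 [ 0.5015 -0.0872] 57.9 0.0227
```

Emit:
{"op": "move_arm", "data": {"commands": [[255, 0, 0, 0, 0, 0, -0.05], [255, 0, 0, 0, 0, 0, -0.05], [255, 0, 0, 0, 0, 0, 0]]}}

```text
t: 13.35
eef_pos: [0.5024, -0.0877, 0.1596]
tool_rot: [[-0.995, 0.101, 0.0], [0.101, 0.995, 0.001], [-0.0, 0.001, -1.0]]
ft_force: [-0.2, 4.4, 5.3]
opening: 0.341
```

```bash
python3 st.py; python3 look.py 11 wrist; python3 slot.py 11
```

```text
{'t': 13.35, 'joints': [-0.2462, 0.1303, 0.3571, 1.8726, -0.0506, 1.147, 1.5987], 'eef_pos': [0.5024, -0.0877, 0.1596], 'tool_rot': [[-0.9949, 0.1008, 0.0004], [0.1008, 0.9949, 0.0006], [-0.0003, 0.0007, -1.0]], 'ft_force': [-0.1587, 4.438, 5.3165], 'ft_torque': [0.441, 0.0249, 0.0748], 'opening': 0.3414, 'joint_torque': [2.117, -40.5154, 3.9121, -34.9398, 0.8269, -0.1511, 0.8496]}
{'t': 13.35, 'joints': [-0.246, 0.13, 0.357, 1.873, -0.051, 1.147, 1.599], 'eef_pos': [0.502, -0.088, 0.16], 'tool_rot': [[-0.995, 0.101, 0.0], [0.101, 0.995, 0.001], [-0.0, 0.001, -1.0]], 'ft_force': [-0.159, 4.438, 5.316], 'ft_torque': [0.441, 0.025, 0.075], 'opening': 0.341}
11 208 [ 0.5014 -0.0874] 63.5 0.0226
```

Emit:
{"op": "move_arm", "data": {"commands": [[255, 0, 0, -0.0002, 0, 0, -0.05], [255, 0, 0, -0.0002, 0, 0, -0.05], [255, 0, 0, 0, 0, 0, 0]], "force": 120}}

```text
t: 13.7
eef_pos: [0.5022, -0.0877, 0.1598]
tool_rot: [[-1.0, 0.004, -0.0], [0.004, 1.0, 0.001], [0.0, 0.001, -1.0]]
ft_force: [0.1, 4.5, 6.8]
opening: 0.333
```

```bash
python3 st.py; python3 look.py 12 wrist; python3 slot.py 12
```

```text
{'t': 13.7, 'joints': [-0.2397, 0.1298, 0.3505, 1.8721, -0.0501, 1.1482, 1.6953], 'eef_pos': [0.5022, -0.0877, 0.1598], 'tool_rot': [[-1.0, 0.0042, -0.0001], [0.0042, 1.0, 0.0012], [0.0001, 0.0012, -1.0]], 'ft_force': [0.0807, 4.5433, 6.7718], 'ft_torque': [0.6016, 0.188, -0.9939], 'opening': 0.3332, 'joint_torque': [1.7402, -39.6615, 3.5335, -35.5858, 1.8104, -1.1028, 1.9454]}
{'t': 13.7, 'joints': [-0.24, 0.13, 0.351, 1.872, -0.05, 1.148, 1.695], 'eef_pos': [0.502, -0.088, 0.16], 'tool_rot': [[-1.0, 0.004, -0.0], [0.004, 1.0, 0.001], [0.0, 0.001, -1.0]], 'ft_force': [0.081, 4.543, 6.772], 'ft_torque': [0.602, 0.188, -0.994], 'opening': 0.333}
12 210 [ 0.5015 -0.0875] 67.7 0.0225
```

Emit:
{"op": "move_arm", "data": {"commands": [[0, 0, 0, 0, 0, 0, 0], [0, 0, 0, 0, 0, 0, 0], [0, 0, 0, 0, 0, 0, 0], [0, 0, 0, -0.03, 0, 0, 0], [0, 0, 0, -0.04, 0, 0, 0]]}}

```text
t: 14.25
eef_pos: [0.5009, -0.0884, 0.2288]
tool_rot: [[-1.0, 0.003, -0.004], [0.003, 1.0, -0.001], [0.004, -0.001, -1.0]]
ft_force: [1.4, -0.3, 0.3]
opening: 1.002
```

Emit:
{"op": "move_arm", "data": {"commands": [[0, 0, 0, -0.02, 0, 0, 0], [0, 0, 0, 0, 0, 0, 0], [0, 0, 0, 0, 0, 0, 0]]}}

```text
t: 14.55
eef_pos: [0.5022, -0.0883, 0.2494]
tool_rot: [[-1.0, 0.003, 0.0], [0.003, 1.0, -0.0], [-0.0, -0.0, -1.0]]
ft_force: [1.2, 0.8, -0.5]
opening: 1.001
```

```bash
python3 look.py 13 wrist scene top; python3 - <<'E'
import cv2
t=cv2.imread("pics/scene13.png")[140:315,150:360]; cv2.imwrite("pics/s13c.png",cv2.resize(t,None,fx=3.4,fy=3.4,interpolation=cv2.INTER_CUBIC))
E
```

```text
{'t': 14.55, 'joints': [-0.251, 0.058, 0.352, 1.751, -0.021, 1.336, 1.673], 'eef_pos': [0.502, -0.088, 0.249], 'tool_rot': [[-1.0, 0.003, 0.0], [0.003, 1.0, -0.0], [-0.0, -0.0, -1.0]], 'ft_force': [1.222, 0.752, -0.534], 'ft_torque': [0.032, 0.033, 0.031], 'opening': 1.001}
```

View pics/wrist13.png

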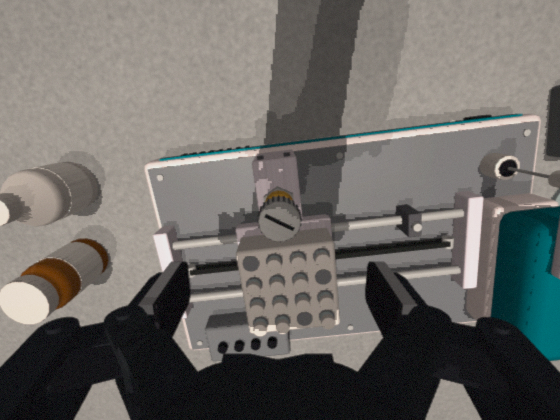

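View pics/s13c.png

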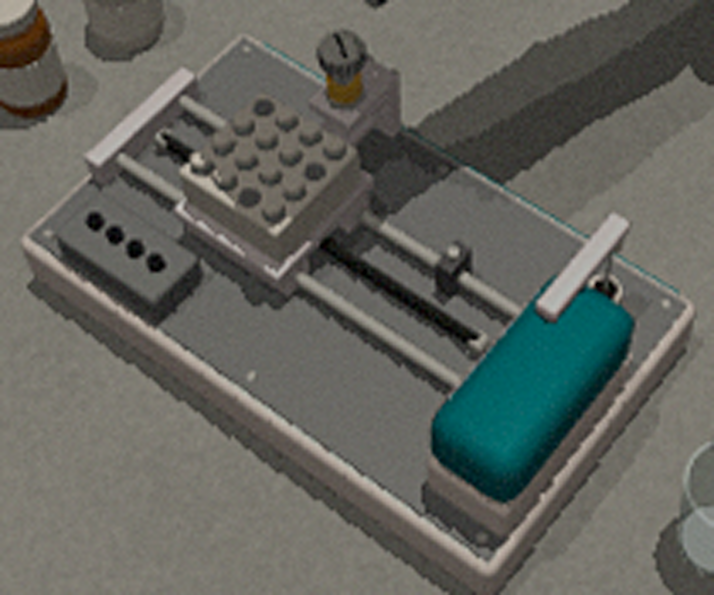

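```bash
python3 slot.py 13; python3 - <<'E'
from h import *
im=cv2.imread("pics/wrist13.png")[190:345,145:485]; cv2.imwrite("pics/w13c.png",cv2.resize(im,None,fx=2.35,fy=2.35,interpolation=cv2.INTER_CUBIC))
E
```

```text
Traceback (most recent call last):
  File "slot.py", line 14, in <module>
    for f in sys.argv[1:]: slot(f,.182)
                           ~~~~^^^^^^^^
  File "slot.py", line 11, in slot
    i=min(best)[1]; ys,xs=np.where(lab==i); k=cam("wrist",f)
      ~~~^^^^^^
ValueError: min() iterable argument is empty
```

View pics/w13c.png

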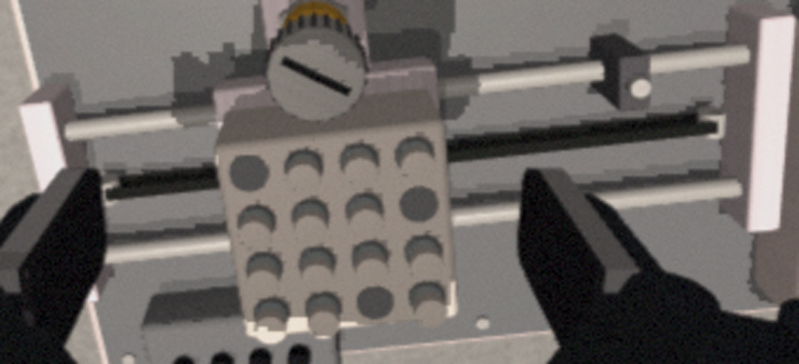

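```bash
python3 - <<'E'
from h import *
p=np.array([.5785,-.0083,.117]); c,s=np.cos(p[2]),np.sin(p[2]); R=np.array([[c,-s],[s,c]])
k=cam("wrist","13")
def S(uv,z):
    P=atz(np.array(uv)/2.35+[145,190],z,*k); return np.round(R.T@(P[:2]-p[:2]),4)
for n,uv,z in [("rack fl",(219,148),.138),("fr",(447,138),.138),("bl",(245,320),.138),("br",(455,310),.138),("bracket inner",(60,105),.09),("stop rod",(601,70),.08),("stop top",(622,95),.093),("screw",(640,90),.095),("slot a",(285,60),.182),("slot b",(348,94),.182),("knob",(317,75),.182),("bracket top",(40,150),.09),("conn",(145,300),.098)]: print(n,S(uv,z))
a,b=S((285,60),.182),S((348,94),.182); print(np.degrees(np.arctan2(*(b-a)[::-1]))%180+np.degrees(p[2]))
E
```

```text
rack fl [-0.0445 -0.1122]
fr [-0.0382 -0.0232]
bl [ 0.0356 -0.1137]
br [ 0.0411 -0.0249]
bracket inner [-0.0529 -0.1905]
stop rod [-0.0368  0.059 ]
stop top [-0.0287  0.0633]
screw [-0.031   0.0704]
slot a [-0.0914 -0.0784]
slot b [-0.0778 -0.0601]
knob [-0.0853 -0.0691]
bracket top [-0.0319 -0.2048]
conn [ 0.049  -0.1685]
60.085004224395554
```

```bash
python3 - <<'E'
from h import *
from scipy import ndimage
k=cam("wrist","13")
im=cv2.imread("pics/wrist13.png").astype(int).sum(2)
a,b,c0,d0=205,238,262,298
sub=im[a:b,c0:d0]
print(sub[5:28:1,2:34:1].min())
for th in (90,130,170,200):
    lab,n=ndimage.label(sub<th)
    for i in range(1,n+1):
        ys,xs=np.where(lab==i)
        if len(xs)>15:
            W=np.array([atz((x+c0,y+a),.182,*k)[:2] for x,y in zip(xs,ys)]); c=W.mean(0); v=np.linalg.svd(W-c)[2]
            print(th,len(xs),c.round(4),np.degrees(np.arctan2(v[0,1],v[0,0]))%180,np.ptp((W-c)@v[0]).round(4))
E
```

```text
11
90 52 [ 0.5021 -0.0875] 62.818186215880786 0.0213
130 80 [ 0.5021 -0.0874] 62.5541671526313 0.0223
170 98 [ 0.502  -0.0875] 62.85048978215836 0.0226
200 16 [ 0.4903 -0.0754] 33.2933361458647 0.0048
200 112 [ 0.5021 -0.0874] 63.028479878650295 0.0233
```

Emit:
{"op": "move_arm", "data": {"commands": [[0, 0, 0, 0.04, 0, 0, 0], [0, 0, 0, 0.03, 0, 0, 0], [0, 0, 0.0008, 0.018, 0, 0, 0], [0, 0, 0, 0, 0, 0, 0], [0, 0, 0, 0, 0, 0, 0]]}}

```text
t: 15.2
eef_pos: [0.5021, -0.0875, 0.1617]
tool_rot: [[-1.0, 0.003, -0.001], [0.003, 1.0, -0.0], [0.001, -0.0, -1.0]]
ft_force: [-0.2, -0.2, 0.2]
opening: 0.996
```

```bash
python3 st.py; python3 look.py 14 wrist; python3 slot.py 14
```

```text
{'t': 15.2, 'joints': [-0.2423, 0.1281, 0.3515, 1.8698, -0.0479, 1.1527, 1.6939], 'eef_pos': [0.5021, -0.0875, 0.1617], 'tool_rot': [[-1.0, 0.0029, -0.0009], [0.0029, 1.0, -0.0002], [0.0009, -0.0002, -1.0]], 'ft_force': [-0.2012, -0.1725, 0.2428], 'ft_torque': [-0.0475, -0.0083, 0.0006], 'opening': 0.9962, 'joint_torque': [-0.0864, -40.7441, 1.842, -35.1269, -0.0209, -0.0642, 0.0134]}
{'t': 15.2, 'joints': [-0.242, 0.128, 0.351, 1.87, -0.048, 1.153, 1.694], 'eef_pos': [0.502, -0.087, 0.162], 'tool_rot': [[-1.0, 0.003, -0.001], [0.003, 1.0, -0.0], [0.001, -0.0, -1.0]], 'ft_force': [-0.201, -0.172, 0.243], 'ft_torque': [-0.047, -0.008, 0.001], 'opening': 0.996}
14 213 [ 0.5015 -0.0875] 61.9 0.0226
```

Emit:
{"op": "move_arm", "data": {"commands": [[255, 0, 0, 0, 0, 0, 0], [255, 0, 0, 0, 0, 0, 0], [255, 0, 0, 0, 0, 0, 0], [255, 0, 0, 0, 0, 0, 0], [255, 0, 0, 0, 0, 0, 0]], "force": 80}}

```text
t: 15.75
eef_pos: [0.5026, -0.0873, 0.1623]
tool_rot: [[-1.0, 0.003, 0.001], [0.003, 1.0, 0.0], [-0.001, 0.0, -1.0]]
ft_force: [-1.8, 2.2, 5.1]
opening: 0.342
```

```bash
python3 st.py; python3 look.py 15 wrist; python3 slot.py 15
```

```text
{'t': 15.75, 'joints': [-0.2424, 0.1271, 0.3514, 1.8695, -0.0482, 1.1523, 1.694], 'eef_pos': [0.5026, -0.0873, 0.1623], 'tool_rot': [[-1.0, 0.0027, 0.0009], [0.0027, 1.0, 0.0003], [-0.0009, 0.0003, -1.0]], 'ft_force': [-1.7567, 2.1659, 5.1325], 'ft_torque': [0.434, 0.1934, 0.0081], 'opening': 0.342, 'joint_torque': [-0.0368, -40.3452, 1.8912, -35.5278, 0.0949, -0.6026, 0.0065]}
{'t': 15.75, 'joints': [-0.242, 0.127, 0.351, 1.869, -0.048, 1.152, 1.694], 'eef_pos': [0.503, -0.087, 0.162], 'tool_rot': [[-1.0, 0.003, 0.001], [0.003, 1.0, 0.0], [-0.001, 0.0, -1.0]], 'ft_force': [-1.757, 2.166, 5.132], 'ft_torque': [0.434, 0.193, 0.008], 'opening': 0.342}
15 200 [ 0.5014 -0.0876] 61.7 0.0225
```

Emit:
{"op": "move_arm", "data": {"commands": [[255, 0, 0, 0, 0, 0, -0.03], [255, 0, 0, 0, 0, 0, -0.03], [255, 0, 0, 0, 0, 0, -0.02], [255, 0, 0, 0, 0, 0, 0], [255, 0, 0, 0, 0, 0, 0]]}}

```text
t: 16.3
eef_pos: [0.5025, -0.0871, 0.1626]
tool_rot: [[-0.997, -0.077, 0.001], [-0.077, 0.997, 0.001], [-0.001, 0.001, -1.0]]
ft_force: [-2.8, 1.3, 8.7]
opening: 0.339
```

```bash
python3 st.py; python3 look.py 16 wrist; python3 slot.py 16
```

```text
{'t': 16.3, 'joints': [-0.2374, 0.1267, 0.3458, 1.869, -0.0476, 1.1529, 1.7734], 'eef_pos': [0.5025, -0.0871, 0.1626], 'tool_rot': [[-0.997, -0.0774, 0.0009], [-0.0774, 0.997, 0.0006], [-0.0009, 0.0005, -1.0]], 'ft_force': [-2.7967, 1.301, 8.7042], 'ft_torque': [0.2801, 0.6897, -0.0126], 'opening': 0.3389, 'joint_torque': [0.4751, -38.5818, 2.3016, -34.4948, 0.3106, -1.1122, 0.0389]}
{'t': 16.3, 'joints': [-0.237, 0.127, 0.346, 1.869, -0.048, 1.153, 1.773], 'eef_pos': [0.503, -0.087, 0.163], 'tool_rot': [[-0.997, -0.077, 0.001], [-0.077, 0.997, 0.001], [-0.001, 0.001, -1.0]], 'ft_force': [-2.797, 1.301, 8.704], 'ft_torque': [0.28, 0.69, -0.013], 'opening': 0.339}
16 199 [ 0.5016 -0.0876] 66.4 0.0225
```

Emit:
{"op": "move_arm", "data": {"commands": [[255, 0, 0, -0.0005, 0, 0, -0.02], [255, 0, 0, -0.0005, 0, 0, -0.01], [255, 0, 0, 0, 0, 0, 0], [255, 0, 0, 0, 0, 0, 0]]}}

```text
t: 16.75
eef_pos: [0.5023, -0.087, 0.1628]
tool_rot: [[-0.994, -0.107, 0.0], [-0.107, 0.994, 0.001], [-0.0, 0.001, -1.0]]
ft_force: [-2.7, 3.1, 3.3]
opening: 0.343
```

```bash
python3 st.py; python3 look.py 17 wrist; python3 slot.py 17
```

```text
{'t': 16.75, 'joints': [-0.2357, 0.1266, 0.3437, 1.8686, -0.0472, 1.1541, 1.8023], 'eef_pos': [0.5023, -0.087, 0.1628], 'tool_rot': [[-0.9943, -0.1068, 0.0], [-0.1068, 0.9943, 0.0006], [-0.0001, 0.0006, -1.0]], 'ft_force': [-2.681, 3.1195, 3.2821], 'ft_torque': [0.7011, 0.344, -0.4263], 'opening': 0.3433, 'joint_torque': [1.1529, -40.7217, 3.0484, -35.9287, 1.0658, -0.6633, 0.4261]}
{'t': 16.75, 'joints': [-0.236, 0.127, 0.344, 1.869, -0.047, 1.154, 1.802], 'eef_pos': [0.502, -0.087, 0.163], 'tool_rot': [[-0.994, -0.107, 0.0], [-0.107, 0.994, 0.001], [-0.0, 0.001, -1.0]], 'ft_force': [-2.681, 3.12, 3.282], 'ft_torque': [0.701, 0.344, -0.426], 'opening': 0.343}
17 200 [ 0.5017 -0.0875] 67.5 0.0226
```

Emit:
{"op": "move_arm", "data": {"commands": [[255, 0, 0, 0, 0, 0, 0.008], [255, 0, 0, 0, 0, 0, 0]], "force": 20}}

```text
t: 17.0
eef_pos: [0.5023, -0.0871, 0.1627]
tool_rot: [[-0.995, -0.099, -0.0], [-0.099, 0.995, 0.0], [-0.0, 0.0, -1.0]]
ft_force: [-2.2, 4.4, 4.5]
opening: 0.341
```

```bash
python3 st.py; python3 look.py 18 wrist; python3 slot.py 18
```

```text
{'t': 17.0, 'joints': [-0.2363, 0.1266, 0.3442, 1.8687, -0.0469, 1.1541, 1.7945], 'eef_pos': [0.5023, -0.0871, 0.1627], 'tool_rot': [[-0.9951, -0.0991, -0.0], [-0.0991, 0.9951, 0.0003], [-0.0, 0.0003, -1.0]], 'ft_force': [-2.1957, 4.3928, 4.5049], 'ft_torque': [0.8036, 0.4252, -0.101], 'opening': 0.3412, 'joint_torque': [1.7585, -40.4193, 3.6672, -35.7851, 1.1544, -0.7634, -0.0269]}
{'t': 17.0, 'joints': [-0.236, 0.127, 0.344, 1.869, -0.047, 1.154, 1.795], 'eef_pos': [0.502, -0.087, 0.163], 'tool_rot': [[-0.995, -0.099, -0.0], [-0.099, 0.995, 0.0], [-0.0, 0.0, -1.0]], 'ft_force': [-2.196, 4.393, 4.505], 'ft_torque': [0.804, 0.425, -0.101], 'opening': 0.341}
18 203 [ 0.5016 -0.0876] 67.4 0.0227
```

Emit:
{"op": "move_arm", "data": {"commands": [[155, 0, 0, 0, 0, 0, 0], [145, 0, 0, 0, 0, 0, 0], [120, 0, 0, 0, 0, 0, 0]]}}

```text
t: 17.35
eef_pos: [0.5022, -0.0879, 0.1625]
tool_rot: [[-0.995, -0.099, -0.0], [-0.099, 0.995, -0.001], [0.0, -0.001, -1.0]]
ft_force: [-0.2, -0.5, 0.3]
opening: 0.529
```

```bash
python3 st.py; python3 look.py 19 wrist; python3 slot.py 19
```

```text
{'t': 17.35, 'joints': [-0.2358, 0.1269, 0.3449, 1.8689, -0.0462, 1.1536, 1.7949], 'eef_pos': [0.5022, -0.0879, 0.1625], 'tool_rot': [[-0.9951, -0.0987, -0.0002], [-0.0987, 0.9951, -0.0005], [0.0002, -0.0005, -1.0]], 'ft_force': [-0.1539, -0.532, 0.3274], 'ft_torque': [-0.0069, -0.0289, 0.0313], 'opening': 0.5291, 'joint_torque': [-0.0349, -42.4349, 1.9476, -36.6474, 0.0281, -0.0046, 0.0023]}
{'t': 17.35, 'joints': [-0.236, 0.127, 0.345, 1.869, -0.046, 1.154, 1.795], 'eef_pos': [0.502, -0.088, 0.163], 'tool_rot': [[-0.995, -0.099, -0.0], [-0.099, 0.995, -0.001], [0.0, -0.001, -1.0]], 'ft_force': [-0.154, -0.532, 0.327], 'ft_torque': [-0.007, -0.029, 0.031], 'opening': 0.529}
19 197 [ 0.5014 -0.0878] 65.2 0.0226
```

Emit:
{"op": "move_arm", "data": {"commands": [[90, 0, 0, 0, 0, 0, 0], [90, 0, 0, -0.03, 0, 0, 0], [90, 0, 0, -0.035, 0, 0, 0], [90, -0.03, -0.027, 0, 0, 0, 0], [90, -0.03, -0.027, 0, 0, 0, 0]]}}

```text
t: 17.9
eef_pos: [0.5689, -0.1353, 0.2297]
tool_rot: [[-0.995, -0.101, 0.004], [-0.101, 0.995, 0.001], [-0.004, 0.0, -1.0]]
ft_force: [0.6, 1.0, 0.2]
opening: 0.65
```

Emit:
{"op": "move_arm", "data": {"commands": [[255, -0.0295, -0.0265, 0, 0, 0, 0], [255, 0, 0, 0, 0, 0, 0.1412], [255, 0, 0, 0, 0, 0, 0.1412], [255, 0, 0, 0, 0, 0, 0.1412], [255, 0, 0, 0, 0, 0, 0.1412]]}}

```text
t: 18.4
eef_pos: [0.5993, -0.1588, 0.2274]
tool_rot: [[-0.891, 0.454, -0.0], [0.454, 0.891, -0.0], [0.0, -0.0, -1.0]]
ft_force: [-0.2, -0.6, 0.4]
opening: 0.002
```

Emit:
{"op": "move_arm", "data": {"commands": [[255, 0, 0, 0, 0, 0, 0.1412], [255, 0, 0, 0, 0, 0, 0.1412], [255, 0, 0, 0, 0, 0, 0.1412], [255, 0, 0, 0, 0, 0, 0.1412], [255, 0, 0, 0, 0, 0, 0.1412]]}}

```text
t: 18.9
eef_pos: [0.5993, -0.1587, 0.2276]
tool_rot: [[-0.383, 0.924, -0.0], [0.924, 0.383, -0.0], [-0.0, -0.0, -1.0]]
ft_force: [-0.3, -0.1, -0.7]
opening: 0.001
```

Emit:
{"op": "move_arm", "data": {"commands": [[255, 0, 0, 0, 0, 0, 0.1412], [255, 0, 0, 0, 0, 0, 0.1412], [255, 0, 0, 0, 0, 0, 0], [255, 0, 0, 0, 0, 0, 0]]}}

```text
t: 19.3
eef_pos: [0.5993, -0.1585, 0.2276]
tool_rot: [[-0.121, 0.993, -0.0], [0.993, 0.121, -0.0], [-0.0, -0.0, -1.0]]
ft_force: [-0.2, 0.9, -0.5]
opening: 0.005
```

```bash
python3 look.py 20 wrist
```

```text
{'t': 19.3, 'joints': [-0.317, 0.365, 0.652, 1.512, -0.224, 1.341, 0.475], 'eef_pos': [0.599, -0.159, 0.228], 'tool_rot': [[-0.121, 0.993, -0.0], [0.993, 0.121, -0.0], [-0.0, -0.0, -1.0]], 'ft_force': [-0.222, 0.944, -0.476], 'ft_torque': [-0.038, -0.013, -0.011], 'opening': 0.005}
```

View pics/wrist20.png

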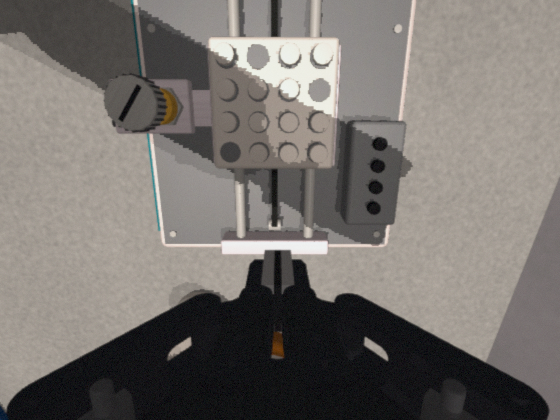

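```bash
cat > S.py <<'E'
from h import *
p=np.array([.5785,-.0083,.117]); c,s=np.cos(p[2]),np.sin(p[2]); R=np.array([[c,-s],[s,c]])
def S(uv,z,f,n="wrist"):
    P=atz(np.array(uv),z,*cam(n,f)); return np.round(R.T@(P[:2]-p[:2]),4)
E
python3 - <<'E'
from S import *
print(S((275,168),.138,"20"),S((215,165),.138,"20"),S((335,165),.138,"20"),S((275,235),.09,"20"),S((132,103),.182,"20"), S((277,257),.2276,"20"))
from station import status
print(R.T@(np.array(status.get_obs()["eef_pos"])[:2]-p[:2]))
E
```

```text
[ 0.0018 -0.1149] [-0.0444 -0.1128] [ 0.048  -0.1123] [ 0.0017 -0.1895] [-0.0821 -0.07  ] [ 0.0037 -0.1469]
[ 0.00308125 -0.15170032]
```

Emit:
{"op": "move_arm", "data": {"commands": [[255, 0, 0, 0.04, 0, 0, 0], [255, 0, 0, 0.04, 0, 0, 0], [255, 0, 0, 0.025, 0, 0, 0], [255, 0, 0, 0.01, 0, 0, 0], [255, 0, 0, 0, 0, 0, 0]]}}

```text
t: 19.85
eef_pos: [0.5987, -0.1585, 0.1118]
tool_rot: [[-0.118, 0.993, -0.002], [0.993, 0.118, 0.0], [0.0, -0.002, -1.0]]
ft_force: [0.1, -0.1, -0.6]
opening: -0.003
```

Emit:
{"op": "move_arm", "data": {"commands": [[255, 0.01, 0, 0, 0, 0, 0], [255, 0.007, 0, 0, 0, 0, 0], [255, 0.004, 0, 0, 0, 0, 0], [255, 0.004, 0, 0, 0, 0, 0], [255, 0.004, 0, 0, 0, 0, 0]]}}

```text
t: 20.35
eef_pos: [0.5964, -0.1301, 0.1134]
tool_rot: [[-0.116, 0.993, 0.002], [0.993, 0.116, -0.001], [-0.001, 0.002, -1.0]]
ft_force: [1.4, -3.2, 1.4]
opening: 0.0
```

```bash
python3 look.py 21 wrist
```

```text
{'t': 20.35, 'joints': [-0.34, 0.437, 0.612, 1.671, -0.274, 1.118, 0.464], 'eef_pos': [0.596, -0.13, 0.113], 'tool_rot': [[-0.116, 0.993, 0.002], [0.993, 0.116, -0.001], [-0.001, 0.002, -1.0]], 'ft_force': [1.413, -3.229, 1.43], 'ft_torque': [-0.529, -0.289, -0.025], 'opening': 0.0}
```

View pics/wrist21.png

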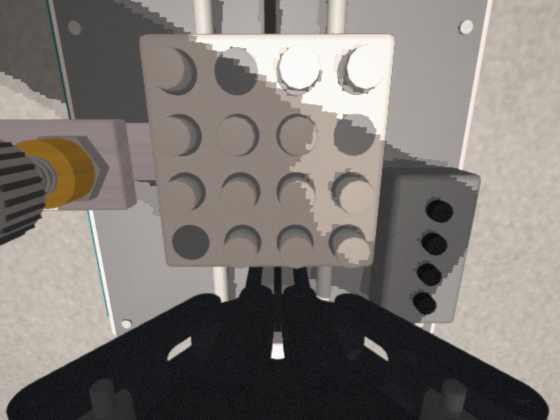

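Emit:
{"op": "move_arm", "data": {"commands": [[255, 0.005, 0, 0, 0, 0, 0], [255, 0.006, 0, 0, 0, 0, 0], [255, 0.006, 0, 0, 0, 0, 0], [255, 0.006, 0, 0, 0, 0, 0], [255, 0.006, 0, 0, 0, 0, 0]]}}

```text
t: 20.9
eef_pos: [0.5923, -0.1005, 0.1126]
tool_rot: [[-0.117, 0.993, -0.0], [0.993, 0.117, 0.0], [0.0, -0.0, -1.0]]
ft_force: [0.0, -2.7, 1.7]
opening: 0.0
```

Emit:
{"op": "move_arm", "data": {"commands": [[255, 0.006, 0, 0, 0, 0, 0], [255, 0.006, 0, 0, 0, 0, 0], [255, 0.006, 0, 0, 0, 0, 0], [255, 0.005, 0, 0, 0, 0, 0], [255, 0.004, 0, 0, 0, 0, 0]]}}

```text
t: 21.4
eef_pos: [0.5892, -0.0736, 0.1126]
tool_rot: [[-0.117, 0.993, -0.0], [0.993, 0.117, 0.0], [0.0, -0.0, -1.0]]
ft_force: [-0.5, -2.4, 1.1]
opening: -0.002
```

```bash
python3 look.py 22 wrist scene; python3 - <<'E'
import cv2
t=cv2.imread("pics/scene22.png")[140:315,150:360]; cv2.imwrite("pics/s22c.png",cv2.resize(t,None,fx=3.4,fy=3.4,interpolation=cv2.INTER_CUBIC))
E
```

```text
{'t': 21.4, 'joints': [-0.435, 0.4, 0.6, 1.715, -0.249, 1.104, 0.358], 'eef_pos': [0.589, -0.074, 0.113], 'tool_rot': [[-0.117, 0.993, -0.0], [0.993, 0.117, 0.0], [0.0, -0.0, -1.0]], 'ft_force': [-0.535, -2.438, 1.072], 'ft_torque': [-0.566, 0.062, -0.031], 'opening': -0.002}
```

View pics/s22c.png

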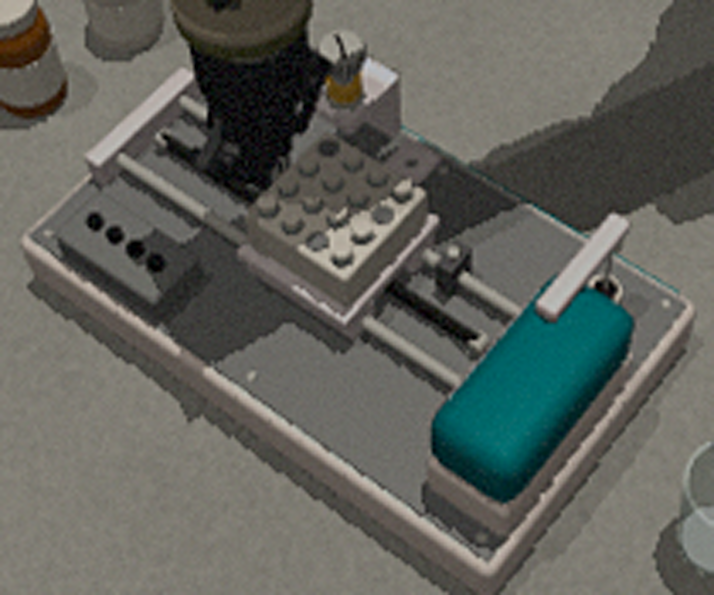

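View pics/wrist22.png

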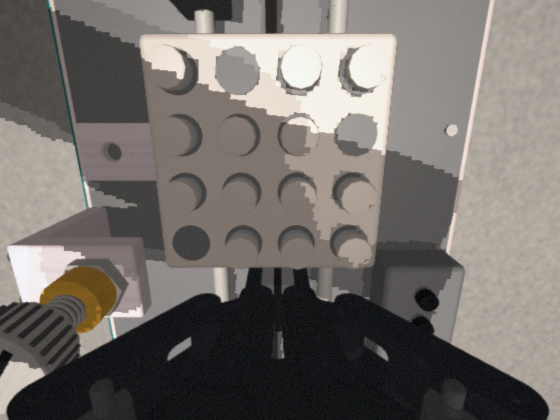

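Emit:
{"op": "move_arm", "data": {"commands": [[255, 0.004, 0, 0, 0, 0, 0], [255, 0.004, 0, 0, 0, 0, 0], [255, 0.003, 0, 0, 0, 0, 0], [255, 0.002, 0, 0, 0, 0, 0], [255, 0.002, 0, 0, 0, 0, 0]]}}

```text
t: 22.0
eef_pos: [0.5875, -0.0592, 0.1125]
tool_rot: [[-0.117, 0.993, -0.0], [0.993, 0.117, -0.0], [0.0, -0.0, -1.0]]
ft_force: [1.0, -2.7, -1.3]
opening: 0.004
```

Emit:
{"op": "move_arm", "data": {"commands": [[255, 0.002, 0, 0, 0, 0, 0], [255, 0.002, 0, 0, 0, 0, 0]]}}

```text
t: 22.2
eef_pos: [0.587, -0.0552, 0.1126]
tool_rot: [[-0.116, 0.993, -0.0], [0.993, 0.116, 0.0], [0.0, -0.0, -1.0]]
ft_force: [0.1, -1.8, -2.3]
opening: -0.0
```

```bash
python3 look.py 23 wrist scene; python3 - <<'E'
import cv2
t=cv2.imread("pics/scene23.png")[180:250,220:320]; cv2.imwrite("pics/s23c.png",cv2.resize(t,None,fx=7,fy=7,interpolation=cv2.INTER_CUBIC))
E
```

```text
{'t': 22.2, 'joints': [-0.466, 0.389, 0.596, 1.727, -0.241, 1.1, 0.322], 'eef_pos': [0.587, -0.055, 0.113], 'tool_rot': [[-0.116, 0.993, -0.0], [0.993, 0.116, 0.0], [0.0, -0.0, -1.0]], 'ft_force': [0.129, -1.846, -2.312], 'ft_torque': [-0.595, -0.106, 0.002], 'opening': -0.0}
```

View pics/s23c.png

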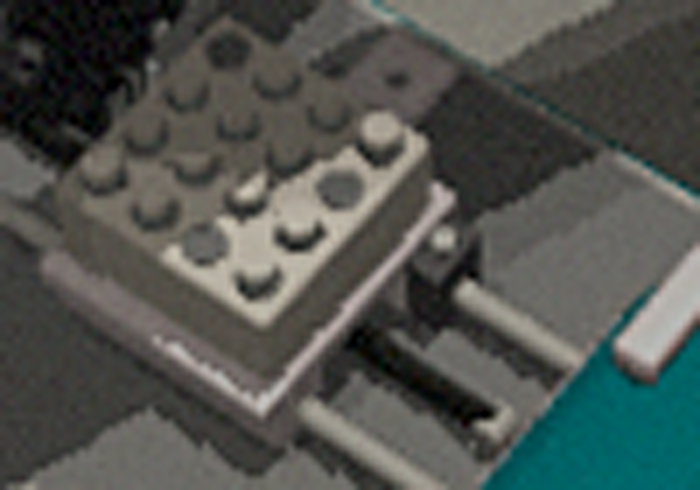

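Emit:
{"op": "move_arm", "data": {"commands": [[255, 0.001, 0, 0, 0, 0, 0], [255, 0.001, 0, 0, 0, 0, 0]]}}

```text
t: 22.5
eef_pos: [0.587, -0.0537, 0.1127]
tool_rot: [[-0.116, 0.993, 0.0], [0.993, 0.116, -0.0], [-0.0, 0.0, -1.0]]
ft_force: [1.0, -5.9, -2.7]
opening: 0.002
```

Emit:
{"op": "move_arm", "data": {"commands": [[255, 0.001, 0, 0, 0, 0, 0], [255, 0.001, 0, 0, 0, 0, 0]]}}

```text
t: 22.7
eef_pos: [0.5869, -0.0537, 0.1128]
tool_rot: [[-0.115, 0.993, 0.001], [0.993, 0.115, -0.003], [-0.003, 0.001, -1.0]]
ft_force: [3.4, -10.8, -4.5]
opening: -0.002
```

Emit:
{"op": "move_arm", "data": {"commands": [[255, 0, 0, 0, 0, 0, 0], [255, -0.002, 0, 0, 0, 0, 0], [255, -0.004, 0, 0, 0, 0, 0], [255, -0.012, 0, 0, 0, 0, 0], [255, -0.012, 0, 0, 0, 0, 0]]}}

```text
t: 23.2
eef_pos: [0.5904, -0.0817, 0.1128]
tool_rot: [[-0.117, 0.993, 0.0], [0.993, 0.117, 0.0], [0.0, 0.0, -1.0]]
ft_force: [0.0, 0.0, 0.7]
opening: 0.001
```

Emit:
{"op": "move_arm", "data": {"commands": [[255, 0, 0, -0.03, 0, 0, 0], [255, 0, 0, -0.045, 0, 0, 0], [255, 0, 0, -0.045, 0, 0, 0], [255, 0, 0, 0, 0, 0, 0], [255, 0, 0, 0, 0, 0, 0]]}}

```text
t: 23.7
eef_pos: [0.5907, -0.0821, 0.2336]
tool_rot: [[-0.116, 0.993, 0.002], [0.993, 0.116, 0.0], [0.0, 0.002, -1.0]]
ft_force: [0.3, -0.5, -0.1]
opening: 0.004
```

```bash
python3 look.py 24 wrist scene top; python3 - <<'E'
import cv2
t=cv2.imread("pics/scene24.png")[140:315,150:360]; cv2.imwrite("pics/s24c.png",cv2.resize(t,None,fx=3.4,fy=3.4,interpolation=cv2.INTER_CUBIC))
E
```

```text
{'t': 23.7, 'joints': [-0.457, 0.297, 0.641, 1.57, -0.182, 1.333, 0.322], 'eef_pos': [0.591, -0.082, 0.234], 'tool_rot': [[-0.116, 0.993, 0.002], [0.993, 0.116, 0.0], [0.0, 0.002, -1.0]], 'ft_force': [0.31, -0.523, -0.136], 'ft_torque': [0.022, -0.035, 0.027], 'opening': 0.004}
```

View pics/s24c.png

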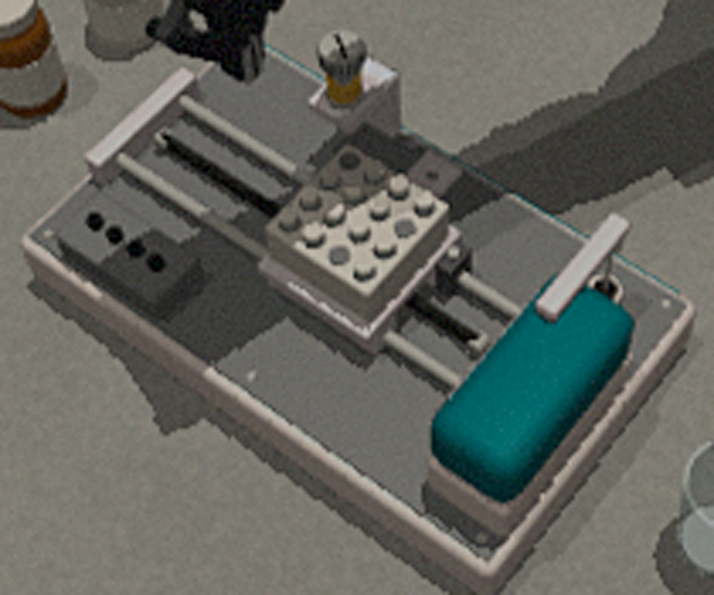

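View pics/wrist24.png

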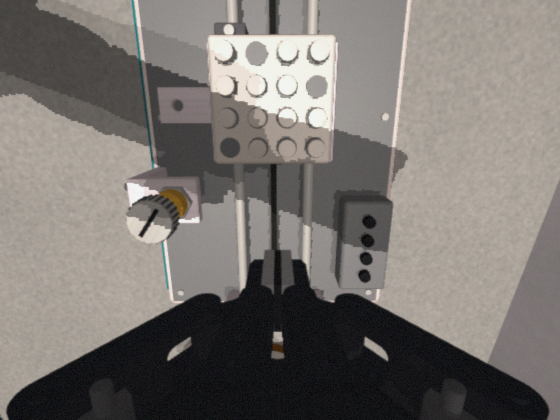

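View pics/top24.png

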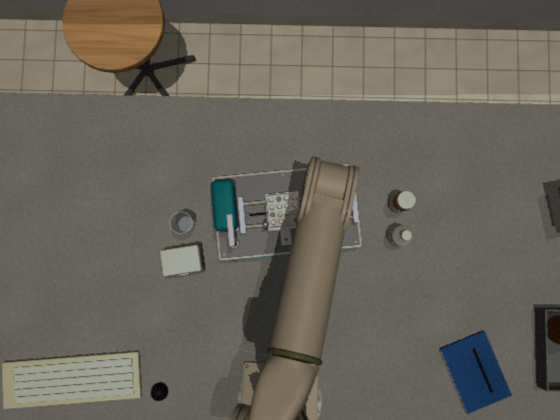

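```bash
python3 - <<'E'
from S import *
from scipy import ndimage
print("rack -y",S((273,163),.138,"24"),"rack +y",S((272,36),.138,"24"),"screw",S((228,30),.095,"24"))
k=cam("wrist","24")
im=cv2.imread("pics/wrist24.png").astype(int).sum(2)
a,b,c0,d0=200,245,130,176
for th in (90,130,170):
    lab,n=ndimage.label(im[a:b,c0:d0]<th)
    for i in range(1,n+1):
        ys,xs=np.where(lab==i)
        if len(xs)>25:
            W=np.array([atz((x+c0,y+a),.182,*k)[:2] for x,y in zip(xs,ys)]); c=W.mean(0); v=np.linalg.svd(W-c)[2]
            print(th,len(xs),c.round(4),np.degrees(np.arctan2(v[0,1],v[0,0]))%180,np.ptp((W-c)@v[0]).round(4))
E
python3 - <<'E'
import cv2
t=cv2.imread("pics/wrist24.png")[15:60,195:260]; cv2.imwrite("pics/w24c.png",cv2.resize(t,None,fx=9,fy=9,interpolation=cv2.INTER_CUBIC))
t=cv2.imread("pics/scene24.png")[190:235,255:310]; cv2.imwrite("pics/s24d.png",cv2.resize(t,None,fx=10,fy=10,interpolation=cv2.INTER_CUBIC))
E
```

```text
rack -y [ 0.001  -0.0349] rack +y [0.0006 0.0541] screw [-0.0363  0.0685]
90 39 [ 0.5062 -0.0817] 61.18273284711651 0.0113
130 83 [ 0.5043 -0.0852] 60.97079241751396 0.0229
170 98 [ 0.5042 -0.0854] 61.41164720266751 0.0229
```

View pics/s24d.png

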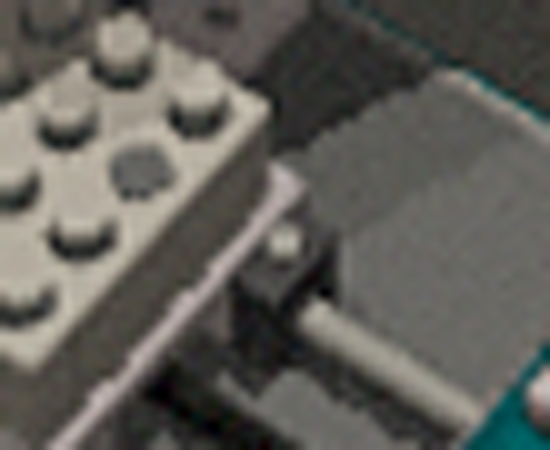

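```bash
python3 - <<'E'
from S import *
from scipy import ndimage
for f,bx in (("20",(75,130,105,160)),("24",(200,245,130,176)),("13",(205,238,262,298)),("14",(262,322,246,312)),("19",(262,322,246,312))):
    k=cam("wrist",f); im=cv2.imread(f"pics/wrist{f}.png").astype(int).sum(2); a,b,c0,d0=bx
    for z in (.180,.184):
        lab,n=ndimage.label(im[a:b,c0:d0]<130)
        for i in range(1,n+1):
            ys,xs=np.where(lab==i)
            if 60<len(xs)<400:
                W=np.array([atz((x+c0,y+a),z,*k)[:2] for x,y in zip(xs,ys)]); c=W.mean(0); v=np.linalg.svd(W-c)[2]; L=np.ptp((W-c)@v[0])
                if .018<L<.027: print(f,z,len(xs),c.round(4),(np.degrees(np.arctan2(v[0,1],v[0,0]))%180).round(1),L.round(4), 'T',k[1][:3,3].round(4))
E
python3 - <<'E'
import cv2,numpy as np
a=[cv2.resize(cv2.imread(f"pics/scene{i}.png")[145:175,235:265],None,fx=12,fy=12,interpolation=cv2.INTER_CUBIC) for i in (13,24)]
cv2.imwrite("pics/kn.png",np.hstack(a))
E
```

```text
20 0.18 192 [ 0.5027 -0.0875] 61.2 0.0235 T [ 0.5912 -0.0855  0.3693]
20 0.184 192 [ 0.5045 -0.0874] 61.2 0.023 T [ 0.5912 -0.0855  0.3693]
24 0.18 83 [ 0.5035 -0.0859] 61.0 0.0232 T [ 0.5826 -0.0091  0.3753]
24 0.184 83 [ 0.5051 -0.0844] 61.0 0.0227 T [ 0.5826 -0.0091  0.3753]
13 0.18 80 [ 0.5028 -0.0874] 62.6 0.0225 T [ 0.4291 -0.0884  0.3912]
13 0.184 80 [ 0.5014 -0.0874] 62.6 0.0221 T [ 0.4291 -0.0884  0.3912]
14 0.18 281 [ 0.5028 -0.0873] 61.9 0.0237 T [ 0.4291 -0.0875  0.3035]
14 0.184 281 [ 0.5004 -0.0874] 61.9 0.0229 T [ 0.4291 -0.0875  0.3035]
19 0.18 261 [ 0.5027 -0.0874] 65.0 0.0235 T [ 0.4295 -0.0954  0.3043]
19 0.184 261 [ 0.5003 -0.0877] 65.0 0.0227 T [ 0.4295 -0.0954  0.3043]
```

View pics/kn.png

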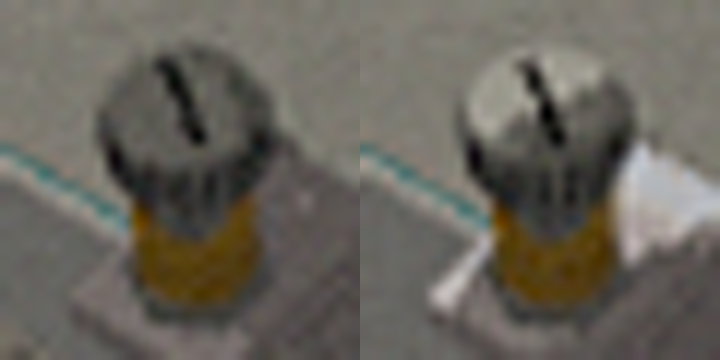

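```bash
python3 -c "
from station import job
print(job.sign_off())"
```

```text
the job is handed in; nothing more can be done
None
```

The lock screw is out and holding by itself, the carriage is up against the end stop, and I handed the job in at about 24 s. One check fell short: the screw rests slightly inside its stop.

**Lock screw**
- I pulled it up about 12 mm, until the pull rose from about 9 N to 12 N as the thread met the bush.
- I turned it anticlockwise to the hard stop. The slot stood at about 4.2 rad, with clear reaction torque.
- The first turn slipped in the jaws near the end, at about 4.05 rad. I regripped harder and reached the stop. It fell back a few degrees on release, so I turned it to the stop again.
- After that last release it eased back again, to about 4.09 rad, roughly 0.1 rad and 0.14 mm short of the stop. It then held there: pictures before and after the push, about 4 s apart, show the same angle. I did not try again.

**Carriage**
- I pushed the rack face with the closed fingers. It slid freely at about 2.5 N.
- It stopped dead after about 78 mm, with the force rising to about 11 N.
- After I backed off, the pictures put the nose at y = 61 mm on the sampler, against about 61.5 mm for the stop face.

**Other checks**
- In the last overhead and scene pictures the beaker, jar, bottle and tip box are where they stood.
- The arm was clear of everything at hand-in.

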